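# Packing up after sanding

## Task

Pack up the bench after sanding: put every hand sanding block into the plywood kit box and every offcut of moulding, including the one left lying in the kit box, into the grey crate. Once the box holds all the blocks and no offcut, put the lid squarely on it so that it seats flat, then swing the clamp over until its rubber foot is down on the lid. Leave the other things on the bench where they are.

Things in the scene. Friction and masses are not known exactly. Their poses are not given: they have to be found in the camera images.
- kitbox: fixed plywood kit box, open on top, outside 132 (x) x 212 (y) x 85 mm high, walls and floor 6 mm. Origin: centre of its underside on the bench; z up, x away from the long side that carries the clamp. The clamp's steel post, 30 x 36 x 94 mm, stands 13 mm outside that -x side, 65 mm off centre in +y. Three blocks fit side by side, lengths along x, 65 mm apart.
- clamp (a joint): angle of the clamp arm in rad: 0 = lying level over the lid, foot on the lid; about 1.57 = upright; 1.75 to 2.0 at the start, leaning outwards, away from the box (stop at 2.1). A stiff hinge (about 0.12 N m) holds it where it is left; it can be pushed over with closed fingers. Steel bar, crossbar grip at its end, rubber foot beneath.
- clamp_hinge (a point): the clamp's hinge axis: 92 mm from the box centre in the box's -x and 65 mm in its +y, 108 mm above the bench; the axis runs along the box's y and the arm closes towards +x (this point's axes are those of the box).
- clamp_grip (a point): centre of the clamp's crossbar grip, a cylinder 50 mm long and 16 mm thick, parallel to the hinge axis, 80 mm from it.
- lid: loose plywood lid, 0.3 kg: plate 136 (x) x 216 (y) x 8 mm over a plug 108 x 188 x 10 mm that enters the box mouth with 6 mm play all round; on top a handle block 50 (x) x 22 (y) x 28 mm, all centred. Origin: centre of the plug's underside; plate top at z 18 mm, handle top at 46 mm. Fits either way round, x along the box's x; seated, its origin is 75 mm above the box's.
- crate: fixed grey open crate, outside 200 x 200 x 100 mm high, walls and floor 6 mm. Origin: centre of its underside on the bench; z up.
- block1: hand sanding block of plain wood: cork-soled base 80 (x) x 50 (y) x 22 mm high, and standing on it a centred grip ridge 66 (x) x 24 (y) x 30 mm (top 52 mm above the sole). 110 g. Origin: centre of the sole; z up through the ridge when it stands on its sole. Starts on its sole on the bench. May be absent (None).
- block2: hand sanding block of plain wood: cork-soled base 80 (x) x 50 (y) x 22 mm high, and standing on it a centred grip ridge 66 (x) x 24 (y) x 30 mm (top 52 mm above the sole). 110 g. Origin: centre of the sole; z up through the ridge when it stands on its sole. Starts on its sole on the bench. May be absent (None).
- block3: hand sanding block of plain wood: cork-soled base 80 (x) x 50 (y) x 22 mm high, and standing on it a centred grip ridge 66 (x) x 24 (y) x 30 mm (top 52 mm above the sole). 110 g. Origin: centre of the sole; z up through the ridge when it stands on its sole. Starts on its sole on the bench. May be absent (None).
- offcut1: wooden moulding offcut with a stepped section, 80 mm long (x): foot 44 mm wide (y) x 12 mm, above it a narrower step 28 mm wide x 14 mm (26 mm high in all). 70 g. Origin: centre of the underside; z up out of the step. Starts flat on the bench. May be absent (None).
- offcut2: wooden moulding offcut with a stepped section, 80 mm long (x): foot 44 mm wide (y) x 12 mm, above it a narrower step 28 mm wide x 14 mm (26 mm high in all). 70 g. Origin: centre of the underside; z up out of the step. Starts flat on the bench. May be absent (None).
- offcut3: wooden moulding offcut with a stepped section, 80 mm long (x): foot 44 mm wide (y) x 12 mm, above it a narrower step 28 mm wide x 14 mm (26 mm high in all). 70 g. Origin: centre of the underside; z up out of the step. Starts flat on the bench. May be absent (None).
- offcut4: wooden moulding offcut with a stepped section, 80 mm long (x): foot 44 mm wide (y) x 12 mm, above it a narrower step 28 mm wide x 14 mm (26 mm high in all). 70 g. Origin: centre of the underside; z up out of the step. Starts flat on the floor of the kit box, lengthwise along the box's x.
- tape: bystander, loose: roll of paper tape lying flat among the blocks and offcuts, 80 mm outside, 52 mm hole, 24 mm high. Origin: centre of the underside.
- bottle: bystander, loose: clear bottle 68 mm across, 150 mm high, at the back. Origin: centre of the underside.
- tin: bystander, loose: tin 90 mm across, 100 mm high, at the robot's left. Origin: centre of the underside.
- brush: bystander, loose: dusting brush lying at the robot's right. Origin: under its middle.
Mind the look-alikes: they are no part of the job. What is shaped like the block3 but red or turquoise is not meant.

How it is judged:
By the outcome, as a careful person would: the job done as asked, in the order asked, and still so for the second after the job is handed in, with the robot touching nothing.
Of block1, block2, block3 only 2 to 3 are there at a start; the rules pass over those that are not, and their reading is None.
Of offcut1, offcut2, offcut3 only 2 to 3 are there at a start; the rules pass over those that are not, and their reading is None.
At some moment in a run one of block1, block2, block3, offcut1, offcut2, offcut3 may be knocked a few centimetres aside while the robot is not near it.
Once in a run the grip may slacken for a moment while it holds something.
It also fails if it takes over 210 s, if anything falls off the work surface, if the arm or the gripper's body presses on something with over 40 N, if the wrist force passes 120 N, or if a joint passes its speed limit or range.

## Robot

A 6-joint arm with a two-finger parallel gripper is mounted at the origin on the work surface. World frame = base frame: x ahead of the robot, y to its left, z up, the work surface at z = 0. Lengths are in m, angles in rad, forces in N, time in s.
With the tool pointing down it reaches from about 0.3 to 0.775 m from the base axis. Payload 14.6 kg.
Tool frame: the origin (TCP) lies at the very end of the fingers, on their centre line; the grasp point (between the pads) lies 19 mm behind it; z points along the fingers, y is the line along which they close (so a half turn about z gives the same grasp; the last joint's range is limited). The gripper opens to 94 mm and grips with 3 to 60 N. Pads are 16 mm wide; open, the fingers measure 119 mm over their backs; the gripper's body (75 mm by 177 mm) begins 78 mm behind the grasp point.
Start: joints at [-1.314, 0.3, 1.521, -0, 1.321, -0.067], TCP at [0.175, -0.521, 0.205] pointing down, gripper open.
Joint ranges: [-3.03, 3.03], [-0.79, 2.21], [0.23, 2.52], [-1.04, 4.18], [0, 3.07], [-2.55, 2.55]. Speed limits (rad/s): [2.22, 2.22, 2.57, 3.14, 3.14, 3.14].

## Interface

Orientations are given as [roll, pitch, yaw] about the fixed x, y, z axes, in that order (R = Rz(yaw) Ry(pitch) Rx(roll)).
In Python, from station import ctrl gives the robot as it stands. The module is installed in compiled form; this text tells all that it offers.
- The arm moves only by the tool step_arm, never from a script. Its argument "deltas" is a list of rows, each an object with "dp": the shift along the tool's x, y, z scaled (see below), a list of three; "twist": the turn about the tool's z scaled (see below). In form: [{"dp": [tx, ty, tz], "twist": twist}, ...]. A call has 1 to 12 rows; each row shifts and turns the commanded pose from where the row before left it, along the tool's axes as they then stand; what a row does not reach is not made up. The controller multiplies each number of a shift by 0.04 m and each number of a turn by 4 degrees. A row lasts 1/10 s, in which the tool goes at most 50 mm and 8.59 degrees, less where a joint would pass 70% of its speed; a pose out of reach is approached as far as the arm can. A call with a number of a shift or a turn outside -1 to 1 is refused whole. A call with a gripper value outside its range is refused whole. "gripper" is the opening, from -1 (shut) to 1 (fully open), set as the call begins (left out, the last holds). The fingers move at their own pace and stop on an object; "squeeze" is the grip in N (left out, the last holds). Time passes only in rows, so rows that do not move let the fingers close. It gives the time, the measured TCP pose, the force, the opening and the grip force at its end, in the units of the state.
- ctrl.get_obs(): the state, without advancing time (a new reading comes with each control period).
- ctrl.camera(name): name is "scene" or "top" or "wrist"; returns (picture, depth): 400x640x3 uint8, red, green, blue; 400x640 float32, m along the optical axis (not along the pixel's ray), 0 where there is no reading.
- ctrl.get_calibration(name): a dict with "fx", "fy", "cx", "cy" (pixels), "distortion" ([k1, k2, p1, p2, k3] as OpenCV has them; the pictures are not rectified), "world_to_cam" (4x4, takes a point from world to camera coordinates); the wrist camera has in their place "hand_eye" (4x4, takes a point from camera to tool coordinates, whose origin is the TCP and whose axes are the flange's). Camera axes: x right, y down, z forward; pixel columns grow to the right and rows downward; lengths in m; the calibration is good to about 2 mm. A picture is of the moment at which its call begins: read the wrist's pose just before it. get_calibration takes no time and is no camera call.
- ctrl.hand_in(): hands the job in; it is judged then, once.
Trained networks look in the newest picture that a camera, given by its name, has taken for a name from the list of things; names that differ only in an ending like _2 or _b are one class to them, and where a whole thing is asked for, a point or a joint stands for the part that bears it (a point fixed in the world has none). Each returns a list of dicts, best first, with "conf" (0 to 1); they miss things now and then, are a little off and sometimes report something else, mostly with a low value. They report only what shows in the picture. A call takes as long as a camera call. They do not tell look-alikes from the thing itself.
- ctrl.spot_in(camera, label): "rect" ([left, top, right, bottom] as shares, 0 to 1, of the picture: columns of its width, rows of its height, round what is visible of it).
- ctrl.cut_out(camera, label): "pixels" (400x640 bool, what is visible of it) and "rect" ([left, top, right, bottom] as shares, 0 to 1, of the picture: columns of its width, rows of its height, round what is visible of it).
The state is a dict: "time_s": time; "qpos": joint angles; "joint_vel": joint speeds; "tau": joint torques, N m; "ee_pos": TCP position; "eef_rot": TCP orientation; "force": force on the tool from outside, world axes, zero at the start; "moment": the same for the moment, N m; "grip_width": finger opening in m; "grip_force": force on a finger pad.
Only numpy, scipy, OpenCV 4.12 (cv2) and the standard library are available. Lean on these libraries where they do the work, as an engineer would, in place of code of your own. Each camera call takes 0.05 s, during which the arm holds its last target. There are 200 camera calls.

## Working session

There is one attempt and no reset: what is moved stays moved. The work goes in short steps, Python scripts to look and compute and a tool call to move; the robot and the scene stay as the last step left them, time stands still between calls to the robot, and variables do not carry over. Pictures are saved under pics/ and viewed, at most 14 in all, crops included, and the job is handed in when it is done.

Besides the shell and the picture viewer there is one more tool, called after ">>>" in YAML: its name, and indented under it one key for each argument. step_arm: Moves the arm, as the interface text tells. Its arguments: {"type":"object","properties":{"deltas":{"type":"array"},"gripper":{"type":"number"},"squeeze":{"type":"number"}},"required":["deltas"]}

```bash
mkdir -p pics; ls; cat > h.py <<'E'
import numpy as np, cv2
from station import ctrl
from scipy.spatial.transform import Rotation as R
def snap(cam,name=None):
    o=ctrl.get_obs(); im,d=ctrl.camera(cam); c=ctrl.get_calibration(cam)
    if name: cv2.imwrite('pics/'+name+'.png',im[:,:,::-1])
    return im,d,c,o
def cloud(d,c,o):
    v,u=np.mgrid[0:400,0:640]
    K=np.array([[c['fx'],0,c['cx']],[0,c['fy'],c['cy']],[0,0,1.]])
    p=cv2.undistortPoints(np.stack([u.ravel(),v.ravel()],1).astype(np.float64)[:,None],K,np.array(c['distortion'],float))[:,0]
    z=d.ravel().astype(float); P=np.c_[p*z[:,None],z]
    if 'world_to_cam' in c:
        T=np.linalg.inv(np.array(c['world_to_cam']))
    else:
        T=np.eye(4);T[:3,:3]=R.from_euler('xyz',o['eef_rot']).as_matrix();T[:3,3]=o['ee_pos'];T=T@np.array(c['hand_eye'])
    W=P@T[:3,:3].T+T[:3,3]; W[z==0]=np.nan
    return W.reshape(400,640,3)
E
python3 - <<'E'
from h import *
for n in ['scene','top']:
    im,d,c,o=snap(n,n+'0'); W=cloud(d,c,o); np.save(n+'0.npy',W)
    print(n,np.array(c['world_to_cam']).round(3).tolist(),c['fx'])
print(o)
E
```

```text
pics
scene [[0.018, 1.0, 0.006, 0.139], [0.833, -0.011, -0.553, -0.344], [-0.553, 0.015, -0.833, 1.564], [0.0, 0.0, 0.0, 1.0]] 422.3669816886825
top [[0.004, -1.0, -0.001, -0.133], [-0.998, -0.004, -0.066, 0.501], [0.066, 0.001, -0.998, 1.822], [0.0, 0.0, 0.0, 1.0]] 463.86940389767494
{'time_s': 0.05, 'qpos': array([-1.31356813e+00,  3.00457493e-01,  1.52158496e+00,  1.23606765e-05,
        1.32073689e+00, -6.65437432e-02]), 'joint_vel': array([-0.00030922, -0.00017598, -0.00019766, -0.00140293,  0.00148647,
        0.00131673]), 'tau': array([ 4.60508363e-04, -5.33218324e+01, -3.53707623e+01,  7.10132159e-02,
        2.35879782e-02, -4.98780025e-05]), 'ee_pos': array([ 0.17493931, -0.52114734,  0.20489217]), 'eef_rot': array([-3.14040939e+00, -9.08543424e-05,  3.23768822e-01]), 'force': array([-0.94285331,  0.44519425,  0.16905104]), 'moment': array([-0.00659278, -0.0530013 ,  0.0005685 ]), 'grip_force': 0.0, 'grip_width': 0.09383789651122189}
```

View pics/top0.png

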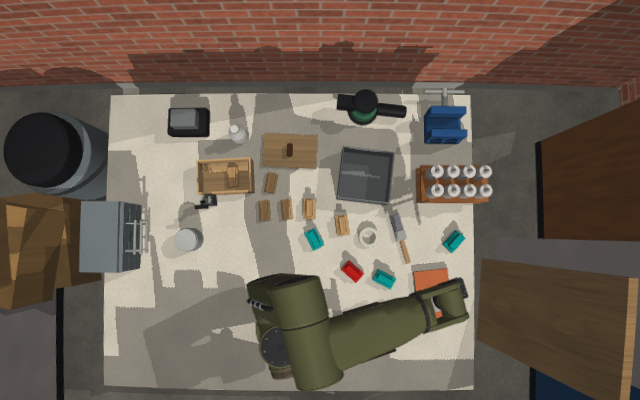

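View pics/scene0.png

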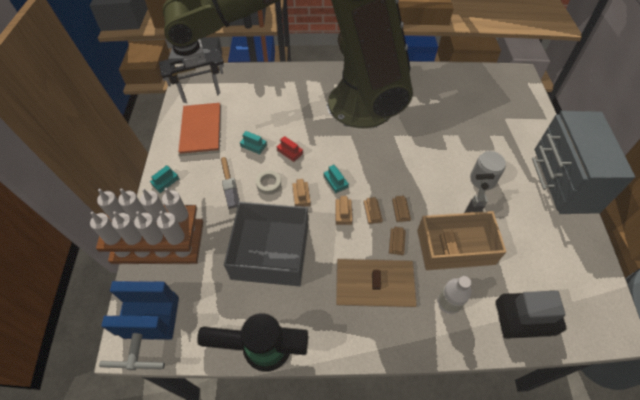

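The top view shows two wood blocks at (309,208) and (342,224), and darker offcuts at (264,211), (287,209) and (271,182), with offcut4 in the box at (232,175). The look-alikes are turquoise at (314,238), (384,279) and (454,241), and red at (352,271). The lid is at (289,151), the crate at (366,175) and the clamp at (208,202). I choose the plain-wood pieces and will check them in a crop with heights.

```bash
cat >> h.py <<'E'
def rect(P):
    (c,s,a)=cv2.minAreaRect((P[:,:2]*1000).astype(np.float32)); 
    if s[0]<s[1]: s=(s[1],s[0]);a+=90
    return np.round(c,1),np.round(s,1),round((a+90)%180-90,1)
def comps(W,zlo,zhi,box,minn=25):
    x,y,z=W[...,0],W[...,1],W[...,2]
    m=(z>zlo)&(z<zhi)&(x>box[0])&(x<box[1])&(y>box[2])&(y<box[3])
    n,L=cv2.connectedComponents(m.astype(np.uint8),connectivity=4)
    for i in range(1,n):
        P=W[L==i]
        if len(P)<minn: continue
        vv,uu=np.where(L==i); yield (int(uu.mean()),int(vv.mean())),len(P),rect(P),np.percentile(P[:,2],[5,50,95]).round(4)
E
python3 - <<'E'
from h import *
for n in ['top','scene']:
    W=np.load(n+'0.npy'); print(n)
    for c in comps(W,.008,.2,(.2,.85,-.5,.35)): print(*c)
im=cv2.imread('pics/top0.png'); cv2.imwrite('pics/c1.png',cv2.resize(im[120:300,190:420],None,fx=3.4,fy=3.3,interpolation=cv2.INTER_CUBIC))
E
```

```text
top
(363, 115) 346 (array([ 831.8, -305.4]), array([104.7,  36.3]), -90.0) [0.0112 0.0629 0.1504]
(202, 123) 311 (array([806.6, 332. ]), array([86.5, 36.1]), 0.8) [0.0174 0.0587 0.1056]
(392, 114) 106 (array([ 845.5, -410.9]), array([113.1,  12.6]), 86.5) [0.0399 0.058  0.0699]
(237, 133) 325 (array([763.1, 188. ]), array([68.7, 64.8]), -82.0) [0.0304 0.1045 0.1521]
(289, 150) 1735 (array([710.2,  -9.5]), array([221.3, 140. ]), 86.0) [0.011  0.018  0.0295]
(368, 173) 892 (array([ 607.5, -315.4]), array([224.4, 216.3]), -6.3) [0.0098 0.0728 0.105 ]
(219, 180) 1014 (array([575.1, 240.3]), array([223.3, 213.7]), -87.4) [0.0111 0.0727 0.1836]
(232, 176) 243 (array([605.1, 219.5]), array([94. , 52.1]), 5.2) [0.0096 0.0271 0.0389]
(270, 181) 209 (array([580.,  64.]), array([80.4, 46.5]), -10.9) [0.0098 0.0229 0.033 ]
(286, 208) 211 (array([474.7,   1.7]), array([85.3, 47.2]), 2.7) [0.0097 0.0231 0.0319]
(309, 207) 264 (array([475. , -87.9]), array([83.2, 52. ]), 0.4) [0.0146 0.0263 0.0569]
(263, 209) 210 (array([470.4,  89.4]), array([80.9, 47.5]), 6.1) [0.0096 0.0222 0.0337]
(341, 224) 26
[... 1373 characters left out ...]
(array([469.4,  91.2]), array([82.2, 45. ]), 3.7) [0.0097 0.0237 0.0285]
(372, 209) 346 (array([473.2,   1.9]), array([83. , 44.5]), 6.9) [0.0095 0.0231 0.028 ]
(397, 240) 385 (array([578.1,  66.1]), array([81.4, 44.9]), -10.3) [0.0094 0.0238 0.0292]
(374, 282) 3665 (array([706.8,  -9. ]), array([217.8, 140.5]), 86.7) [0.0145 0.0182 0.0247]
(454, 294) 897 (array([770.8, 188.2]), array([69.2, 59.8]), 48.1) [0.0226 0.0997 0.1508]
(509, 309) 752 (array([806.6, 333. ]), array([86.4, 34. ]), 0.5) [0.016  0.0586 0.1074]
(261, 316) 160 (array([ 840. , -300.4]), array([69.2, 18.7]), 90.0) [0.1442 0.1484 0.1512]
(213, 328) 83 (array([ 843.5, -426.3]), array([80.1, 12.3]), 89.5) [0.0547 0.0629 0.0666]
```

View pics/c1.png

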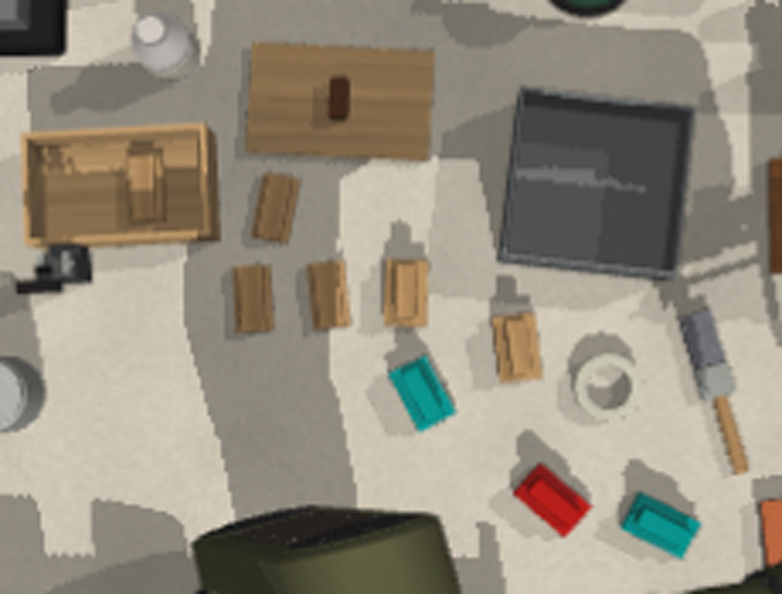

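The crop confirms two plain-wood ridge blocks at (404,292) and (517,346) in the crop, three flat stepped offcuts, and offcut4 in the box. The coloured blocks are clearly separate. Next I fit the box, crate, lid and offcut4 more precisely.

```bash
python3 - <<'E'
from h import *
Wt=np.load('top0.npy');Ws=np.load('scene0.npy')
for nm,zl,b,dim in [('box',(.078,.092),(.48,.70,.10,.36),(212,132)),('crate',(.094,.106),(.45,.75,-.45,-.18),(200,200)),('lid',(.012,.024),(.6,.82,-.14,.12),(216,136)),('handle',(.04,.055),(.6,.82,-.14,.12),0),('off4',(.026,.042),(.56,.66,.16,.28),0),('clamp',(.11,.25),(.4,.7,.15,.45),0)]:
  for n,W in [('t',Wt),('s',Ws)]:
    P=W.reshape(-1,3);P=P[np.isfinite(P[:,0])]
    P=P[(P[:,2]>zl[0])&(P[:,2]<zl[1])&(P[:,0]>b[0])&(P[:,0]<b[1])&(P[:,1]>b[2])&(P[:,1]<b[3])]
    if len(P)>5: print(nm,n,len(P),*rect(P),np.median(P,0).round(4))
    if nm=='clamp': print(P[np.argsort(P[:,2])][::max(1,len(P)//14)].round(3).tolist())
def ridge(W,c,zl):
    P=W.reshape(-1,3);P=P[np.isfinite(P[:,0])]
    return P[(np.hypot(P[:,0]-c[0],P[:,1]-c[1])<.05)&(P[:,2]>zl[0])&(P[:,2]<zl[1])]
for nm,c,zl in [('bA',(.476,-.088),(.045,.06)),('bB',(.414,-.22),(.045,.06)),('o1',(.47,.09),(.021,.033)),('o2',(.474,.002),(.021,.033)),('o3',(.579,.065),(.021,.033))]:
  for n,W in [('t',Wt),('s',Ws)]:
    P=ridge(W,c,zl); print(nm,n,len(P),*rect(P))
E
```

```text
box t 293 [578.6 238. ] [213.1 168.9] -86.4 [0.5948 0.2497 0.0846]
box s 710 [578.5 238.8] [216.5 176.4] -86.0 [0.5885 0.2558 0.0841]
crate t 291 [ 602.6 -307.6] [201.6 200.6] 83.4 [ 0.6072 -0.3042  0.0991]
crate s 690 [ 600.7 -305.3] [203.2 199.3] -6.5 [ 0.6158 -0.3069  0.0991]
lid t 1391 [710.2  -4. ] [233.3 219.6] -89.8 [ 0.708  -0.0085  0.0177]
lid s 3505 [687.   -7.8] [218.3 180.3] 87.8 [ 0.7112 -0.0109  0.0181]
handle t 63 [707.9 -12. ] [48.  20.1] -0.8 [ 0.7085 -0.0109  0.0452]
handle s 141 [706.3  -9.1] [52.1 20. ] -5.5 [ 0.7084 -0.0093  0.0462]
off4 t 145 [609.7 225.6] [96.1 74.3] 1.3 [0.6018 0.2191 0.0321]
off4 s 228 [596.4 219.4] [73.4 30.9] 4.4 [0.5976 0.2179 0.0321]
clamp t 118 [490.8 295.5] [49.7 49. ] 0.9 [0.4807 0.2948 0.1809]
[[0.504, 0.291, 0.111], [0.508, 0.286, 0.116], [0.507, 0.292, 0.12], [0.503, 0.297, 0.13], [0.497, 0.31, 0.154], [0.486, 0.289, 0.163], [0.485, 0.301, 0.172], [0.477, 0.288, 0.179], [0.474, 0.287, 0.182], [0.47, 0.294, 0.185], [0.481, 0.29, 0.186], [0.481, 0.275, 0.188], [0.48, 0.293, 0.189], [0.477, 0.318, 0.191], [0.473, 0.307, 0.193]]
clamp s 322 [490.3 302.3] [51.3 51.2] -80.8 [0.4909 0.2975 0.1625]
[[0.513, 0.287, 0.11], [0.513, 0.316, 0.115], [0.501, 0.318, 0.117], [0.517, 0.284, 0.12], [0.49, 0.293, 0.127], [0.497, 0.297, 0.137], [0.494, 0.293, 0.152], [0.494, 0.31, 0.163], [0.482, 0.293, 0.169], [0.492, 0.301, 0.173], [0.477, 0.319, 0.182], [0.48, 0.315, 0.185], [0.471, 0.275, 0.188], [0.476, 0.299, 0.19]]
bA t 91 [475.1 -90.7] [62.4 23.5] 0.3
bA s 153 [475.9 -88.7] [67.2 21.2] -2.4
bB t 89 [ 412.  -219.5] [65.2 24. ] 8.6
bB s 142 [ 411.1 -218.7] [68.9 23.6] 6.6
o1 t 106 [469.9  89.6] [76.  32.2] -2.9
o1 s 211 [470.2  91.2] [80.4 29.3] 2.6
o2 t 117 [474.1  -1.1] [75.5 35.6] 0.7
o2 s 205 [473.4   1.7] [80.  28.6] 6.9
o3 t 109 [579.1  63. ] [80.1 35.9] -0.7
o3 s 226 [578.2  66.1] [78.6 28.5] -10.9
```

```bash
cat >> h.py <<'E'
from scipy.optimize import least_squares
def ringfit(P,init,hx,hy,thr=8):
    P=P[:,:2]*1000
    def f(p):
        c,s=np.cos(p[2]),np.sin(p[2]);d=P-p[:2]
        a=np.abs(d@[c,s])-hx;b=np.abs(d@[-s,c])-hy
        return np.where((a>0)|(b>0),np.hypot(np.maximum(a,0),np.maximum(b,0)),np.minimum(-a,-b))
    r=least_squares(f,init,loss='cauchy',f_scale=2,x_scale=[1,1,.01]); return r.x[:2].round(1),np.degrees(r.x[2]).round(1),np.median(f(r.x)).round(1)
def sel(W,zl,b):
    P=W.reshape(-1,3);P=P[np.isfinite(P[:,0])]
    return P[(P[:,2]>zl[0])&(P[:,2]<zl[1])&(P[:,0]>b[0])&(P[:,0]<b[1])&(P[:,1]>b[2])&(P[:,1]<b[3])]
E
python3 - <<'E'
from h import *
for n in ['top','scene']:
    W=np.load(n+'0.npy')
    print(n,'box',ringfit(sel(W,(.08,.092),(.48,.70,.10,.36)),[595,245,.07],63,103))
    print('crate',ringfit(sel(W,(.095,.106),(.45,.75,-.45,-.18)),[602,-306,-.11],97,97))
    P=sel(W,(.012,.024),(.6,.82,-.14,.12)); 
    h,e=cv2.threshold(np.zeros(1),0,1,0)
    hull=cv2.convexHull((P[:,:2]*1e3).astype(np.float32))[:,0]
    m=((P[:,0]>.62)&(P[:,0]<.80)&(P[:,1]>-.13)&(P[:,1]<.115)); print('lid mean',P[m].mean(0).round(4), rect(P[(P[:,2]>.015)]))
    P=sel(W,(.026,.04),(.55,.65,.195,.245)); print('off4',rect(P),np.median(P,0))
    print('clamp grip', np.median(sel(W,(.165,.25),(.4,.5,.2,.4)),0))
E
```

```text
top box (array([597.8, 238.3]), np.float64(3.1), np.float64(1.8))
crate (array([ 601.6, -307.4]), np.float64(-6.9), np.float64(1.7))
lid mean [ 0.7079 -0.0112  0.0178] (array([686.6, -10.2]), array([216.1, 173.8]), 87.2)
off4 (array([598.7, 218.7]), array([76.1, 35.5]), 10.7) [0.59827708 0.21840384 0.03156814]
clamp grip [0.47362117 0.29509349 0.18606469]
scene box (array([597.8, 240.5]), np.float64(3.3), np.float64(1.9))
crate (array([ 601.6, -304.9]), np.float64(-6.4), np.float64(1.6))
lid mean [ 0.7103 -0.0105  0.0181] (array([687.8,  -7.9]), array([218.3, 178.6]), 87.8)
off4 (array([596.1, 219.4]), array([73.9, 30.9]), 4.4) [0.59744616 0.21792476 0.03205957]
clamp grip [0.47728345 0.29808144 0.18440854]
```

```bash
cat >> h.py <<'E'
def plan(*T):
    """targets (x,y,z,yawdeg) mm from the present pose: twist first (units), then shift (units of 40 mm) in tool axes at target yaw"""
    o=ctrl.get_obs(); p=o['ee_pos']*1e3; y=np.degrees(o['eef_rot'][2])
    print('t',round(o['time_s'],1),'p',p.round(1),'yaw',round(y,1),'w',round(o['grip_width']*1e3,1),'F',o['force'].round(1))
    for t in T:
        t=np.array(t,float);a=np.radians(t[3]);d=t[:3]-p
        print(t,'twist',round((y-t[3])/4,2),'dp',np.round([(d[0]*np.cos(a)+d[1]*np.sin(a))/40,(d[0]*np.sin(a)-d[1]*np.cos(a))/40,-d[2]/40],2))
        p=t[:3];y=t[3]
E
python3 -c "
from h import *
plan((597.5,218.5,210,4),(597.5,218.5,19,4))"
```

```text
t 0.1 p [ 174.9 -521.2  205. ] yaw 18.6 w 93.9 F [ 0.8 -0.  -0.1]
[597.5 218.5 210.    4. ] twist 3.64 dp [ 11.83 -17.71  -0.13]
[597.5 218.5  19.    4. ] twist 0.0 dp [0.   0.   4.78]
```

>>> step_arm:
  deltas:
    - {"dp": [0,0,-0.1],"twist": 0.91}
    - {"dp": [0,0,0],"twist": 0.91}
    - {"dp": [0,0,0],"twist": 0.91}
    - {"dp": [0,0,0],"twist": 0.91}
    - {"dp": [0.6,-0.9,0],"twist": 0}
    - {"dp": [0.6,-0.9,0],"twist": 0}
    - {"dp": [0.6,-0.9,0],"twist": 0}
    - {"dp": [0.6,-0.9,0],"twist": 0}
    - {"dp": [0.6,-0.9,0],"twist": 0}
    - {"dp": [0.6,-0.9,0],"twist": 0}
    - {"dp": [0.6,-0.9,0],"twist": 0}
    - {"dp": [0.6,-0.9,0],"twist": 0}
  gripper: 0.5
  squeeze: 35

```text
time_s: 1.3
ee_pos: [0.3469, -0.2191, 0.2094]
eef_rot: [3.142, -0.0, 0.069]
force: [-0.4, -0.6, -0.7]
grip_width: 0.0708
grip_force: 0.0
```

>>> step_arm:
  deltas:
    - {"dp": [0.6,-0.9,0],"twist": 0}
    - {"dp": [0.6,-0.9,0],"twist": 0}
    - {"dp": [0.6,-0.9,0],"twist": 0}
    - {"dp": [0.6,-0.9,0],"twist": 0}
    - {"dp": [0.6,-0.9,0],"twist": 0}
    - {"dp": [0.6,-0.9,0],"twist": 0}
    - {"dp": [0.6,-0.9,0],"twist": 0}
    - {"dp": [0.6,-0.9,0],"twist": 0}
    - {"dp": [0.6,-0.9,0],"twist": 0}
    - {"dp": [0.6,-0.9,0],"twist": 0}
    - {"dp": [0.5,-0.6,0],"twist": 0}
    - {"dp": [0,0,0],"twist": 0}

```text
time_s: 2.5
ee_pos: [0.5798, 0.1831, 0.2081]
eef_rot: [-3.142, 0.001, 0.072]
force: [-0.2, -0.9, -0.8]
grip_width: 0.0703
grip_force: 0.0
```

```bash
python3 -c "
from h import *
plan((597.5,218.5,210,4),(597.5,218.5,19,4))
im,d,c,o=snap('wrist','w1');W=cloud(d,c,o)
print('box',ringfit(sel(W,(.078,.092),(.48,.70,.10,.36)),[598,239,.06],63,103))
P=sel(W,(.027,.04),(.55,.65,.18,.26));print(len(P),rect(P) if len(P)>5 else 0)
im,d,c,o=snap('top');Wt=cloud(d,c,o)
for k in comps(Wt,.016,.2,(.35,.66,-.27,.12)): print(*k)
"
```

```text
t 2.5 p [579.8 183.1 208.1] yaw 4.1 w 70.3 F [-0.2 -0.9 -0.8]
[597.5 218.5 210.    4. ] twist 0.04 dp [ 0.5  -0.85 -0.05]
[597.5 218.5  19.    4. ] twist 0.0 dp [0.   0.   4.78]
box (array([598.1, 241.6]), np.float64(3.1), np.float64(1.9))
2023 (array([599.3, 221. ]), array([80.4, 27.6]), 3.2)
(342, 187) 140 (array([ 581.7, -241.2]), array([144.9,  73.5]), -6.4) [0.0265 0.0967 0.1058]
(272, 164) 26 (array([651. ,  56.2]), array([45.2, 11.7]), 81.6) [0.0167 0.0195 0.0255]
(299, 164) 96 (array([649.6, -45.4]), array([111.5,  20.6]), 89.5) [0.0166 0.02   0.0262]
(270, 181) 153 (array([580.,  65.]), array([79.6, 37.1]), -11.9) [0.0183 0.0252 0.0332]
(309, 207) 242 (array([476.7, -90. ]), array([79.7, 47.7]), 0.3) [0.0175 0.029  0.0567]
(286, 208) 149 (array([4.737e+02, 4.000e-01]), array([76.7, 36.5]), 4.0) [0.0177 0.0256 0.0331]
(263, 209) 152 (array([469.7,  88. ]), array([75.5, 39.8]), 0.0) [0.0176 0.0261 0.0319]
(341, 224) 249 (array([ 412. , -219.8]), array([79.7, 49.1]), 6.9) [0.018  0.0287 0.057 ]
(312, 234) 147 (array([ 366.2, -104.4]), array([58.1, 49.4]), 26.8) [0.0174 0.0288 0.057 ]
```

View pics/w1.png

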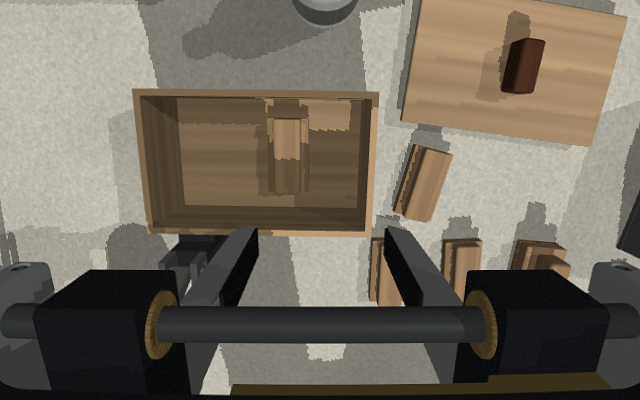

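>>> step_arm:
  deltas:
    - {"dp": [0.27,-0.45,0],"twist": 0}
    - {"dp": [0.26,-0.44,0.1],"twist": 0}
    - {"dp": [0,0,0.8],"twist": 0}
    - {"dp": [0,0,0.8],"twist": 0}
    - {"dp": [0,0,0.8],"twist": 0}
    - {"dp": [0,0,0.8],"twist": 0}
    - {"dp": [0,0,0.8],"twist": 0}
    - {"dp": [0,0,0.4],"twist": 0}
    - {"dp": [0,0,0.2],"twist": 0}
    - {"dp": [0,0,0],"twist": 0}
    - {"dp": [0,0,0],"twist": 0}

```text
time_s: 3.7
ee_pos: [0.5985, 0.2174, 0.023]
eef_rot: [-3.141, -0.002, 0.069]
force: [0.3, 0.3, 0.1]
grip_width: 0.0706
grip_force: 0.0
```

>>> step_arm:
  deltas:
    - {"dp": [0,0,0],"twist": 0}
    - {"dp": [0,0,0],"twist": 0}
    - {"dp": [0,0,0],"twist": 0}
    - {"dp": [0,0,0],"twist": 0}
    - {"dp": [0,0,0],"twist": 0}
  gripper: -1

```text
time_s: 4.2
ee_pos: [0.5978, 0.2175, 0.0215]
eef_rot: [-3.142, -0.0, 0.07]
force: [-1.2, 0.7, 0.2]
grip_width: 0.0339
grip_force: 0.5
```

>>> step_arm:
  deltas:
    - {"dp": [0,0,0],"twist": 0}
    - {"dp": [0,0,0],"twist": 0}
    - {"dp": [0,0,-0.4],"twist": 0}
    - {"dp": [0,0,-0.8],"twist": 0}
    - {"dp": [0,0,-0.9],"twist": 0}
    - {"dp": [0,0,-0.9],"twist": 0}
    - {"dp": [0,0,-0.9],"twist": 0}
    - {"dp": [0,0.3,-0.6],"twist": 0}
    - {"dp": [0.1,0.8,0],"twist": 0}
    - {"dp": [0.1,1,0],"twist": 0}
    - {"dp": [0.1,1,0],"twist": 0}
    - {"dp": [0.1,1,0],"twist": 0}

```text
time_s: 5.4
ee_pos: [0.6251, 0.0534, 0.2028]
eef_rot: [3.141, -0.001, 0.07]
force: [-0.2, 0.3, -0.3]
grip_width: 0.0277
grip_force: 35.0
```

>>> step_arm:
  deltas:
    - {"dp": [0.1,1,0],"twist": 0}
    - {"dp": [0,1,0],"twist": 0}
    - {"dp": [0,1,0],"twist": 0}
    - {"dp": [0,1,0],"twist": 0}
    - {"dp": [0,1,0],"twist": 0}
    - {"dp": [0,1,0],"twist": 0}
    - {"dp": [0,1,0],"twist": 0}
    - {"dp": [0,0.95,0],"twist": 0}
    - {"dp": [0,0,0.5],"twist": 0}
    - {"dp": [0,0,0.8],"twist": 0}
    - {"dp": [0,0,0.8],"twist": 0}
    - {"dp": [0,0,0.8],"twist": 0}

```text
time_s: 6.6
ee_pos: [0.6512, -0.2622, 0.0856]
eef_rot: [3.141, -0.001, 0.069]
force: [0.5, 0.1, 0.0]
grip_width: 0.0277
grip_force: 35.0
```

>>> step_arm:
  deltas:
    - {"dp": [0,0,0.8],"twist": 0}
    - {"dp": [0,0,0.5],"twist": 0}
    - {"dp": [0,0,0.15],"twist": 0}
    - {"dp": [0,0,0],"twist": 0}

```text
time_s: 7.0
ee_pos: [0.6513, -0.2621, 0.0279]
eef_rot: [-3.141, 0.0, 0.07]
force: [-0.5, 0.1, 0.1]
grip_width: 0.0277
grip_force: 35.0
```

>>> step_arm:
  deltas:
    - {"dp": [0,0,0],"twist": 0}
    - {"dp": [0,0,0],"twist": 0}
    - {"dp": [0,0,0],"twist": 0}
    - {"dp": [0,0,-0.5],"twist": 0}
    - {"dp": [0,0,-0.8],"twist": 0}
    - {"dp": [0,0,-0.8],"twist": 0}
    - {"dp": [0,0,-0.8],"twist": 0}
    - {"dp": [0,0,-0.8],"twist": 0}
    - {"dp": [0,0,0],"twist": 0}
  gripper: 0.2

```text
time_s: 7.9
ee_pos: [0.6528, -0.2627, 0.1816]
eef_rot: [3.137, -0.008, 0.07]
force: [1.0, -0.1, 0.0]
grip_width: 0.0563
grip_force: 0.0
```

```bash
python3 -c "
from h import *
plan((579,65.5,170,-11),(579,65.5,14,-11))
im,d,c,o=snap('scene','s2');W=cloud(d,c,o)
for k in comps(W,.016,.2,(.35,.66,-.27,.12)): print(*k)
print('crate');
P=sel(W,(.02,.05),(.52,.69,-.38,-.22));print(len(P),rect(P))
"
```

```text
t 7.9 p [ 652.8 -262.7  181.6] yaw 4.0 w 56.3 F [ 1.  -0.1  0. ]
[579.   65.5 170.  -11. ] twist 3.75 dp [-3.38 -7.7   0.29]
[579.   65.5  14.  -11. ] twist 0.0 dp [ 0.  -0.   3.9]
(336, 180) 257 (array([ 366.5, -102.9]), array([57. , 49.2]), 30.4) [0.0178 0.0289 0.0533]
(300, 188) 167 (array([ 404.7, -212.7]), array([73.2, 39.6]), -37.4) [0.0184 0.0491 0.0556]
(342, 209) 411 (array([475.6, -88.8]), array([85.6, 49.3]), -1.8) [0.0184 0.0243 0.0535]
(401, 207) 227 (array([469.4,  90.7]), array([81.9, 29.3]), 3.4) [0.0193 0.0251 0.0293]
(372, 209) 232 (array([474.2,   1.1]), array([83.6, 32.4]), 8.7) [0.0197 0.0246 0.0286]
(303, 240) 175 (array([ 594.5, -207.6]), array([132.1,   6.6]), -6.7) [0.022  0.0847 0.1017]
(397, 239) 247 (array([577.4,  67.5]), array([82.8, 30.4]), -10.8) [0.0204 0.0258 0.0296]
(285, 258) 133 (array([ 637.2, -256.4]), array([45.4, 27.3]), 1.0) [0.0177 0.0316 0.0364]
(371, 262) 462 (array([647.2,  -6.4]), array([213.8,  26.1]), 89.6) [0.0164 0.0187 0.0216]
crate
198 (array([ 641.4, -263.4]), array([57.5, 40.2]), 6.6)
```

>>> step_arm:
  deltas:
    - {"dp": [0,0,0],"twist": 0.94}
    - {"dp": [0,0,0],"twist": 0.94}
    - {"dp": [0,0,0],"twist": 0.94}
    - {"dp": [0,0,0],"twist": 0.93}
    - {"dp": [-0.42,-0.96,0],"twist": 0}
    - {"dp": [-0.42,-0.96,0],"twist": 0}
    - {"dp": [-0.42,-0.96,0],"twist": 0}
    - {"dp": [-0.42,-0.96,0],"twist": 0}
    - {"dp": [-0.42,-0.96,0],"twist": 0}
    - {"dp": [-0.42,-0.96,0],"twist": 0}
    - {"dp": [-0.42,-0.96,0.1],"twist": 0}
    - {"dp": [-0.42,-0.98,0.1],"twist": 0}
  gripper: 0.4

```text
time_s: 9.15
ee_pos: [0.5772, 0.0675, 0.1666]
eef_rot: [3.141, 0.001, -0.192]
force: [0.3, -0.5, 0.3]
grip_width: 0.0662
grip_force: 0.0
```

```bash
python3 -c "
from h import *
plan((578.5,66.5,170,-11),(578.5,66.5,14,-11))
im,d,c,o=snap('wrist');W=cloud(d,c,o)
for k in comps(W,.017,.2,(.4,.63,-.15,.14)): print(*k)
"
```

```text
t 9.2 p [577.2  67.5 166.6] yaw -11.0 w 66.2 F [ 0.3 -0.5  0.3]
[578.5  66.5 170.  -11. ] twist -0.0 dp [ 0.04  0.02 -0.08]
[578.5  66.5  14.  -11. ] twist 0.0 dp [ 0.  -0.   3.9]
(320, 182) 2336 (array([578. ,  67.9]), array([80.1, 27.4]), -10.2) [0.0245 0.0259 0.0271]
(241, 206) 3074 (array([583.6, 119. ]), array([92.8, 42. ]), 0.0) [0.0232 0.0769 0.1956]
(485, 241) 2826 (array([486. , -86.7]), array([59.2, 50.6]), -0.9) [0.0201 0.0314 0.0524]
(392, 245) 971 (array([518.7,  26.7]), array([123.3,  15.7]), 2.7) [0.1682 0.1859 0.1988]
(314, 279) 1470 (array([476.1,  93.3]), array([63.6, 28.3]), 3.9) [0.0219 0.0259 0.027 ]
(395, 297) 39 (array([444.7,  14.1]), array([22.8,  2.6]), 11.5) [0.021  0.0252 0.0264]
```

>>> step_arm:
  deltas:
    - {"dp": [0,0,0.8],"twist": 0}
    - {"dp": [0,0,0.8],"twist": 0}
    - {"dp": [0,0,0.8],"twist": 0}
    - {"dp": [0,0,0.8],"twist": 0}
    - {"dp": [0,0,0.42],"twist": 0}
    - {"dp": [0,0,0.2],"twist": 0}
    - {"dp": [0,0,0],"twist": 0}

```text
time_s: 9.9
ee_pos: [0.5775, 0.0659, 0.0135]
eef_rot: [3.141, 0.002, -0.192]
force: [-1.0, 0.2, -0.3]
grip_width: 0.0656
grip_force: 0.0
```

>>> step_arm:
  deltas:
    - {"dp": [0,0,0],"twist": 0}
    - {"dp": [0,0,0],"twist": 0}
    - {"dp": [0,0,0],"twist": 0}
    - {"dp": [0,0,0],"twist": 0}
    - {"dp": [0,0,0],"twist": 0}
    - {"dp": [0,0,0],"twist": 0}
    - {"dp": [0,0,0],"twist": 0}
    - {"dp": [0,0,-0.6],"twist": 0}
    - {"dp": [0,0,-0.9],"twist": 0}
    - {"dp": [0,0,-0.9],"twist": 0}
    - {"dp": [0,0,-0.9],"twist": 0}
    - {"dp": [0,0,-0.9],"twist": 0}
  gripper: -1

```text
time_s: 11.1
ee_pos: [0.5779, 0.0659, 0.184]
eef_rot: [3.142, 0.0, -0.192]
force: [-0.3, -0.8, -1.2]
grip_width: 0.0276
grip_force: 35.0
```

>>> step_arm:
  deltas:
    - {"dp": [0.15,1,0],"twist": 0}
    - {"dp": [0.15,1,0],"twist": 0}
    - {"dp": [0.15,1,0],"twist": 0}
    - {"dp": [0.15,1,0],"twist": 0}
    - {"dp": [0.15,1,0],"twist": 0}
    - {"dp": [0.15,1,0],"twist": 0}
    - {"dp": [0.15,1,0],"twist": 0}
    - {"dp": [0.15,0.9,0],"twist": 0}
    - {"dp": [0,0,0.5],"twist": 0}
    - {"dp": [0,0,0.8],"twist": 0}
    - {"dp": [0,0,0.8],"twist": 0}
    - {"dp": [0,0,0.8],"twist": 0}

```text
time_s: 12.3
ee_pos: [0.5647, -0.2534, 0.0652]
eef_rot: [-3.142, 0.0, -0.192]
force: [0.5, 0.0, -1.4]
grip_width: 0.0278
grip_force: 35.0
```

>>> step_arm:
  deltas:
    - {"dp": [0,0,0.7],"twist": 0}
    - {"dp": [0,0,0.35],"twist": 0}
    - {"dp": [0,0,0],"twist": 0}
    - {"dp": [0,0,0],"twist": 0}

```text
time_s: 12.7
ee_pos: [0.5655, -0.2536, 0.0258]
eef_rot: [3.141, -0.001, -0.192]
force: [-1.4, 0.5, -0.8]
grip_width: 0.0277
grip_force: 35.0
```

>>> step_arm:
  deltas:
    - {"dp": [0,0,0],"twist": 0}
    - {"dp": [0,0,0],"twist": 0}
    - {"dp": [0,0,0],"twist": 0}
    - {"dp": [0,0,-0.5],"twist": 0}
    - {"dp": [0,0,-0.8],"twist": 0}
    - {"dp": [0,0,-0.8],"twist": 0}
    - {"dp": [0,0,-0.8],"twist": 0}
    - {"dp": [0,0,-0.8],"twist": 0}
    - {"dp": [0,0,0],"twist": 0}
  gripper: 0.2

```text
time_s: 13.6
ee_pos: [0.5664, -0.2541, 0.1779]
eef_rot: [3.139, -0.008, -0.192]
force: [-0.1, -0.5, 0.3]
grip_width: 0.0561
grip_force: 0.0
```

```bash
python3 -c "
from h import *
plan((474,1.5,170,6),(474,1.5,14,6))
im,d,c,o=snap('scene');W=cloud(d,c,o)
for k in comps(W,.016,.2,(.35,.66,-.27,.12)): print(*k)
print('crate');
for k in comps(W,.02,.05,(.51,.7,-.4,-.22)): print(*k)
"
```

```text
t 13.6 p [ 566.4 -254.1  177.9] yaw -11.0 w 56.1 F [-0.1 -0.5  0.3]
[474.    1.5 170.    6. ] twist -4.25 dp [-1.63 -6.6   0.2 ]
[474.    1.5  14.    6. ] twist 0.0 dp [0.  0.  3.9]
(336, 180) 265 (array([ 366.4, -102.3]), array([60. , 52.1]), 28.6) [0.0174 0.0295 0.054 ]
(383, 204) 228 (array([458.8,  38.1]), array([80.9, 31.5]), 7.3) [0.019  0.0247 0.0288]
(342, 209) 415 (array([476. , -88.8]), array([82.7, 49.2]), -2.0) [0.0184 0.0242 0.0538]
(401, 207) 229 (array([470.1,  91. ]), array([82.4, 31.1]), 0.9) [0.0192 0.0253 0.029 ]
(302, 200) 50 (array([ 444.8, -211.8]), array([24.5, 13.2]), -76.6) [0.0182 0.0228 0.0378]
(297, 222) 576 (array([ 581.7, -240.5]), array([148.5,  74.9]), -6.1) [0.0221 0.0729 0.1025]
(287, 243) 442 (array([ 592. , -250.2]), array([135.2,  39.4]), -0.4) [0.0173 0.0306 0.035 ]
(371, 262) 460 (array([647. ,  -5.6]), array([215.6,  26.1]), 89.9) [0.0164 0.0188 0.0222]
crate
(291, 218) 82 (array([ 513.4, -247.3]), array([53.4,  5.7]), 88.6) [0.0216 0.0356 0.0481]
(239, 232) 80 (array([ 555.6, -394.1]), array([91.9,  2.8]), -6.9) [0.0218 0.0355 0.0488]
(286, 236) 270 (array([ 566.8, -256.6]), array([80.9, 33.5]), -11.4) [0.0219 0.0308 0.0348]
(282, 259) 185 (array([ 642.3, -265.7]), array([56.3, 31.8]), 6.1) [0.0265 0.0324 0.0359]
(250, 276) 148 (array([ 695.5, -350.2]), array([100. ,   3.9]), 83.9) [0.0213 0.0354 0.0492]
```

>>> step_arm:
  deltas:
    - {"dp": [0,0,0],"twist": -0.85}
    - {"dp": [0,0,0],"twist": -0.85}
    - {"dp": [0,0,0],"twist": -0.85}
    - {"dp": [0,0,0],"twist": -0.85}
    - {"dp": [0,0,0],"twist": -0.85}
    - {"dp": [-0.27,-1,0],"twist": 0}
    - {"dp": [-0.27,-1,0],"twist": 0}
    - {"dp": [-0.27,-1,0],"twist": 0}
    - {"dp": [-0.27,-1,0],"twist": 0}
    - {"dp": [-0.27,-1,0],"twist": 0}
    - {"dp": [-0.27,-1,0],"twist": 0}
    - {"dp": [-0.27,-1,0],"twist": 0}
  gripper: -0.1

```text
time_s: 14.85
ee_pos: [0.4592, 0.0186, 0.1718]
eef_rot: [-3.141, 0.001, 0.104]
force: [1.1, 0.3, 0.1]
grip_width: 0.0427
grip_force: 0.0
```

```bash
python3 -c "
from h import *
im,d,c,o=snap('wrist');W=cloud(d,c,o)
for k in comps(W,.017,.1,(.39,.63,-.05,.14)): print(*k)
plan((459,38.5,170,6),(459,38.5,14,6))
"
```

```text
(189, 43) 3220 (array([575.7, 136.1]), array([77.3,  7.8]), 0.4) [0.0222 0.0624 0.0853]
(246, 166) 2379 (array([467.3,  92.2]), array([80.7, 27.4]), 3.8) [0.0235 0.0258 0.027 ]
(299, 181) 2309 (array([458.,  39.]), array([79.6, 28. ]), 6.7) [0.0244 0.0259 0.0271]
t 14.9 p [457.6  22.5 171.8] yaw 6.1 w 42.3 F [0.6 0.6 2. ]
[459.   38.5 170.    6. ] twist 0.02 dp [ 0.08 -0.39  0.05]
[459.   38.5  14.    6. ] twist 0.0 dp [0.  0.  3.9]
```

>>> step_arm:
  deltas:
    - {"dp": [0.03,-0.2,0],"twist": 0}
    - {"dp": [0.02,-0.2,0],"twist": 0}
    - {"dp": [0,0,0.8],"twist": 0}
    - {"dp": [0,0,0.8],"twist": 0}
    - {"dp": [0,0,0.8],"twist": 0}
    - {"dp": [0,0,0.8],"twist": 0}
    - {"dp": [0,0,0.5],"twist": 0}
    - {"dp": [0,0,0.15],"twist": 0}
    - {"dp": [0,0,0],"twist": 0}

```text
time_s: 15.8
ee_pos: [0.4608, 0.0329, 0.0181]
eef_rot: [-3.141, 0.001, 0.104]
force: [0.6, -0.6, 0.2]
grip_width: 0.0421
grip_force: 0.0
```

>>> step_arm:
  deltas:
    - {"dp": [0,0,0],"twist": 0}
    - {"dp": [0,0,0],"twist": 0}
    - {"dp": [0,0,0],"twist": 0}
    - {"dp": [0,0,0],"twist": 0}
    - {"dp": [0,0,0],"twist": 0}
    - {"dp": [0,0,-0.6],"twist": 0}
    - {"dp": [0,0,-0.9],"twist": 0}
    - {"dp": [0,0,-0.9],"twist": 0}
    - {"dp": [0,0,-0.9],"twist": 0}
    - {"dp": [0,0,-0.9],"twist": 0}
  gripper: -1

```text
time_s: 16.8
ee_pos: [0.4605, 0.0333, 0.1885]
eef_rot: [3.142, -0.001, 0.105]
force: [-0.4, 0.0, -1.1]
grip_width: 0.0276
grip_force: 35.0
```

>>> step_arm:
  deltas:
    - {"dp": [0.31,0.93,0],"twist": 0}
    - {"dp": [0.31,0.93,0],"twist": 0}
    - {"dp": [0.31,0.93,0],"twist": 0}
    - {"dp": [0.31,0.93,0],"twist": 0}
    - {"dp": [0.31,0.93,0],"twist": 0}
    - {"dp": [0.31,0.93,0],"twist": 0}
    - {"dp": [0.31,0.93,0],"twist": 0}
    - {"dp": [0.31,0.93,0],"twist": 0}
    - {"dp": [0.31,0.93,0],"twist": 0}
    - {"dp": [0.31,0.93,0],"twist": 0}
    - {"dp": [0.34,0.9,0],"twist": 0}
    - {"dp": [0,0,0.3],"twist": 0}

```text
time_s: 18.0
ee_pos: [0.641, -0.3622, 0.1746]
eef_rot: [3.14, -0.002, 0.102]
force: [0.7, 0.6, -0.2]
grip_width: 0.0274
grip_force: 35.0
```

>>> step_arm:
  deltas:
    - {"dp": [0,0,0.7],"twist": 0}
    - {"dp": [0,0,0.8],"twist": 0}
    - {"dp": [0,0,0.8],"twist": 0}
    - {"dp": [0,0,0.8],"twist": 0}
    - {"dp": [0,0,0.4],"twist": 0}
    - {"dp": [0,0,0.2],"twist": 0}
    - {"dp": [0,0,0],"twist": 0}

```text
time_s: 18.7
ee_pos: [0.6404, -0.3579, 0.0271]
eef_rot: [3.142, -0.0, 0.105]
force: [0.4, -0.3, -0.8]
grip_width: 0.0274
grip_force: 35.0
```

>>> step_arm:
  deltas:
    - {"dp": [0,0,0],"twist": 0}
    - {"dp": [0,0,0],"twist": 0}
    - {"dp": [0,0,0],"twist": 0}
    - {"dp": [0,0,-0.5],"twist": 0}
    - {"dp": [0,0,-0.8],"twist": 0}
    - {"dp": [0,0,-0.8],"twist": 0}
    - {"dp": [0,0,-0.8],"twist": 0}
    - {"dp": [0,0,-0.8],"twist": 0}
    - {"dp": [0,0,0],"twist": 0}
  gripper: 0.2

```text
time_s: 19.6
ee_pos: [0.6416, -0.3589, 0.1809]
eef_rot: [3.136, -0.007, 0.105]
force: [0.8, -0.0, 0.3]
grip_width: 0.0567
grip_force: 0.0
```

```bash
python3 -c "
from h import *
plan((468.5,91.5,170,3),(468.5,91.5,14,3))
"
```

```text
t 19.6 p [ 641.6 -358.9  180.9] yaw 6.0 w 56.7 F [ 0.8 -0.   0.3]
[468.5  91.5 170.    3. ] twist 0.75 dp [ -3.73 -11.47   0.27]
[468.5  91.5  14.    3. ] twist 0.0 dp [0.  0.  3.9]
```

>>> step_arm:
  deltas:
    - {"dp": [0,0,0],"twist": 0.75}
    - {"dp": [-0.34,-1,0],"twist": 0}
    - {"dp": [-0.34,-1,0],"twist": 0}
    - {"dp": [-0.34,-1,0],"twist": 0}
    - {"dp": [-0.34,-1,0],"twist": 0}
    - {"dp": [-0.34,-1,0],"twist": 0}
    - {"dp": [-0.34,-1,0],"twist": 0}
    - {"dp": [-0.34,-1,0],"twist": 0}
    - {"dp": [-0.34,-1,0],"twist": 0}
    - {"dp": [-0.34,-1,0],"twist": 0}
    - {"dp": [-0.34,-1,0],"twist": 0}
    - {"dp": [-0.33,-1,0],"twist": 0}
  gripper: 0.3

```text
time_s: 20.8
ee_pos: [0.4673, 0.0749, 0.1746]
eef_rot: [-3.142, -0.0, 0.052]
force: [0.2, -0.3, 0.3]
grip_width: 0.0611
grip_force: 0.0
```

>>> step_arm:
  deltas:
    - {"dp": [0,-0.47,0],"twist": 0}
    - {"dp": [0,0,0],"twist": 0}
    - {"dp": [0,0,0],"twist": 0}

```text
time_s: 21.1
ee_pos: [0.4674, 0.0921, 0.1745]
eef_rot: [3.141, -0.0, 0.053]
force: [-0.6, -0.3, -0.0]
grip_width: 0.0613
grip_force: 0.0
```

```bash
python3 -c "
from h import *
im,d,c,o=snap('wrist');W=cloud(d,c,o)
for k in comps(W,.017,.1,(.39,.53,.0,.14)): print(*k)
plan((468.5,91.5,170,3),(468.5,91.5,14,3))
"
```

```text
(320, 182) 2278 (array([467.5,  92.8]), array([79.8, 27.9]), 3.6) [0.0244 0.0259 0.0271]
t 21.1 p [467.5  91.6 174.5] yaw 3.0 w 60.7 F [-0.4  0.1 -1. ]
[468.5  91.5 170.    3. ] twist -0.01 dp [0.03 0.   0.11]
[468.5  91.5  14.    3. ] twist 0.0 dp [0.  0.  3.9]
```

>>> step_arm:
  deltas:
    - {"dp": [0,0,0.8],"twist": 0}
    - {"dp": [0,0,0.8],"twist": 0}
    - {"dp": [0,0,0.8],"twist": 0}
    - {"dp": [0,0,0.8],"twist": 0}
    - {"dp": [0,0,0.5],"twist": 0}
    - {"dp": [0,0,0.3],"twist": 0}
    - {"dp": [0,0,0],"twist": 0}

```text
time_s: 21.85
ee_pos: [0.4669, 0.0915, 0.0135]
eef_rot: [3.141, 0.002, 0.051]
force: [-0.6, 0.4, 0.2]
grip_width: 0.0609
grip_force: 0.0
```

>>> step_arm:
  deltas:
    - {"dp": [0,0,0],"twist": 0}
    - {"dp": [0,0,0],"twist": 0}
    - {"dp": [0,0,0],"twist": 0}
    - {"dp": [0,0,0],"twist": 0}
    - {"dp": [0,0,0],"twist": 0}
    - {"dp": [0,0,0],"twist": 0}
    - {"dp": [0,0,0],"twist": 0}
    - {"dp": [0,0,-0.6],"twist": 0}
    - {"dp": [0,0,-0.9],"twist": 0}
    - {"dp": [0,0,-0.9],"twist": 0}
    - {"dp": [0,0,-0.9],"twist": 0}
    - {"dp": [0,0,-0.9],"twist": 0}
  gripper: -1

```text
time_s: 23.05
ee_pos: [0.467, 0.0923, 0.1841]
eef_rot: [-3.142, 0.0, 0.052]
force: [0.1, -0.4, -1.6]
grip_width: 0.0277
grip_force: 35.0
```

>>> step_arm:
  deltas:
    - {"dp": [0.14,1,0],"twist": 0}
    - {"dp": [0.14,1,0],"twist": 0}
    - {"dp": [0.14,1,0],"twist": 0}
    - {"dp": [0.14,1,0],"twist": 0}
    - {"dp": [0.14,1,0],"twist": 0}
    - {"dp": [0.14,1,0],"twist": 0}
    - {"dp": [0.14,1,0],"twist": 0}
    - {"dp": [0.14,1,0],"twist": 0}
    - {"dp": [0.14,1,0],"twist": 0}
    - {"dp": [0.14,1,0],"twist": 0}
    - {"dp": [0.14,1,0],"twist": 0}
    - {"dp": [0,0.1,0.3],"twist": 0}

```text
time_s: 24.25
ee_pos: [0.5521, -0.3518, 0.1708]
eef_rot: [3.14, -0.001, 0.049]
force: [0.9, 0.2, -1.0]
grip_width: 0.0275
grip_force: 35.0
```

>>> step_arm:
  deltas:
    - {"dp": [0,0,0.7],"twist": 0}
    - {"dp": [0,0,0.8],"twist": 0}
    - {"dp": [0,0,0.8],"twist": 0}
    - {"dp": [0,0,0.8],"twist": 0}
    - {"dp": [0,0,0.3],"twist": 0}
    - {"dp": [0,0,0.2],"twist": 0}
    - {"dp": [0,0,0],"twist": 0}

```text
time_s: 24.95
ee_pos: [0.5521, -0.3476, 0.0266]
eef_rot: [-3.141, 0.0, 0.053]
force: [-0.4, -1.1, 0.1]
grip_width: 0.0274
grip_force: 35.0
```

Release, rise, and move back out to look at the crate and blocks.

>>> step_arm:
  deltas:
    - {"dp": [0,0,0],"twist": 0}
    - {"dp": [0,0,0],"twist": 0}
    - {"dp": [0,0,0],"twist": 0}
    - {"dp": [0,0,-0.5],"twist": 0}
    - {"dp": [0,0,-0.8],"twist": 0}
    - {"dp": [0,0,-0.8],"twist": 0}
    - {"dp": [0,0,-0.8],"twist": 0}
    - {"dp": [0,0,-0.8],"twist": 0}
    - {"dp": [-0.9,0,0],"twist": 0}
    - {"dp": [-0.9,0,0],"twist": 0}
    - {"dp": [-0.9,0,0],"twist": 0}
    - {"dp": [0,0,0],"twist": 0}
  gripper: 0.3

```text
time_s: 26.15
ee_pos: [0.4414, -0.3539, 0.1756]
eef_rot: [3.141, -0.0, 0.05]
force: [1.1, -0.4, 0.7]
grip_width: 0.061
grip_force: 0.0
```

```bash
python3 -c "
from h import *
im,d,c,o=snap('wrist','w3');W=cloud(d,c,o)
for k in comps(W,.017,.12,(.3,.53,-.35,.14)): print(*k)
im,d,c,o=snap('top','t3');W=cloud(d,c,o)
for k in comps(W,.045,.06,(.33,.53,-.27,.14),10): print(*k)
cv2.imwrite('pics/c3.png',cv2.resize(im[120:300,190:420,::-1],None,fx=3.4,fy=3.3,interpolation=cv2.INTER_CUBIC))
"
```

```text
(196, 105) 3350 (array([ 511.5, -272.7]), array([156.5,  18.6]), 82.7) [0.03   0.0984 0.1005]
(217, 88) 249 (array([ 526.8, -251. ]), array([35.1,  7.4]), 86.4) [0.0174 0.0309 0.0332]
(309, 99) 439 (array([ 521.2, -339.4]), array([21.8, 17.8]), -87.8) [0.0176 0.0311 0.0329]
(49, 135) 4942 (array([475.4, -88.1]), array([80.6, 51. ]), -0.6) [0.0203 0.0374 0.0525]
(185, 205) 3864 (array([ 410.2, -217.6]), array([80.3, 50. ]), 7.1) [0.0206 0.0383 0.0526]
(80, 249) 3700 (array([ 356.6, -106.4]), array([77. , 51.1]), 28.0) [0.0204 0.0379 0.0526]
(288, 253) 1676 (array([ 362.3, -323. ]), array([80.6, 56.4]), -3.0) [0.0192 0.0238 0.025 ]
(308, 207) 91 (array([476.9, -90.7]), array([65.9, 23.5]), 0.4) [0.0462 0.0514 0.0579]
(342, 224) 95 (array([ 412.5, -220.3]), array([62.3, 24. ]), 6.5) [0.046 0.052 0.058]
(313, 238) 88 (array([ 357.1, -109.2]), array([64.4, 23.8]), 29.4) [0.047  0.0525 0.0589]
```

View pics/c3.png

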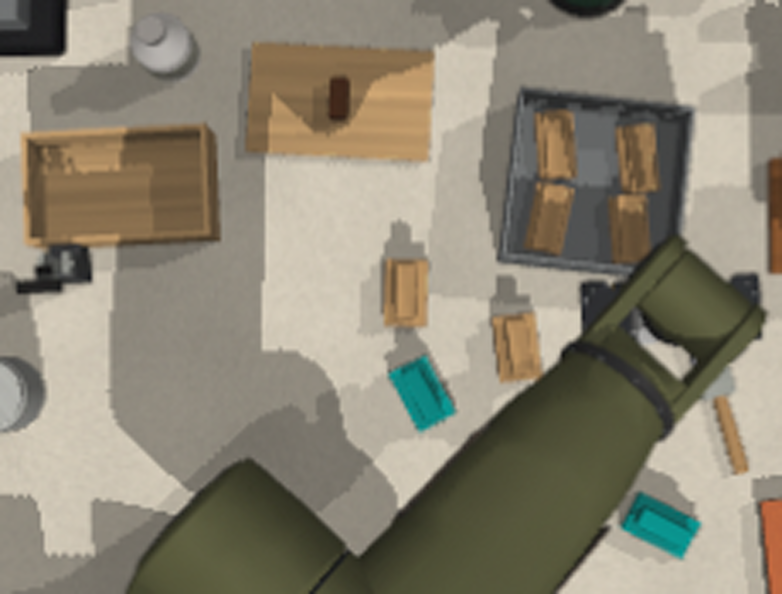

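The view shows all four offcuts in the crate (crop 555,145; 637,155; 550,218; 630,228), an empty box, and the blocks at (405,292) and (517,346). Next I take the block at (410,-218).

>>> step_arm:
  deltas:
    - {"dp": [0,0,0],"twist": -0.52}
    - {"dp": [0,0,0],"twist": -0.51}
    - {"dp": [-0.09,-0.87,0],"twist": 0}
    - {"dp": [-0.09,-0.87,0],"twist": 0}
    - {"dp": [-0.09,-0.86,0],"twist": 0}
    - {"dp": [-0.08,-0.86,0],"twist": 0}
    - {"dp": [0,0,0],"twist": 0}
    - {"dp": [0,0,0.8],"twist": 0}
    - {"dp": [0,0,0.8],"twist": 0}
    - {"dp": [0,0,0.8],"twist": 0}

```text
time_s: 27.25
ee_pos: [0.4143, -0.2184, 0.0778]
eef_rot: [3.141, -0.001, 0.125]
force: [0.2, -0.3, -0.5]
grip_width: 0.061
grip_force: 0.0
```

```bash
python3 -c "
from h import *
plan((410.5,-218.3,27,7))
"
```

```text
t 27.2 p [ 414.3 -218.4   77.8] yaw 7.1 w 61.0 F [ 0.2 -0.3 -0.5]
[ 410.5 -218.3   27.     7. ] twist 0.04 dp [-0.09 -0.01  1.27]
```

>>> step_arm:
  deltas:
    - {"dp": [-0.09,0,0.6],"twist": 0}
    - {"dp": [0,0,0.5],"twist": 0}
    - {"dp": [0,0,0.2],"twist": 0}
    - {"dp": [0,0,0],"twist": 0}
    - {"dp": [0,0,0],"twist": 0}

```text
time_s: 27.75
ee_pos: [0.4103, -0.2188, 0.0274]
eef_rot: [3.141, -0.001, 0.124]
force: [0.4, 0.5, 0.4]
grip_width: 0.0612
grip_force: 0.0
```

>>> step_arm:
  deltas:
    - {"dp": [0,0,0],"twist": 0}
    - {"dp": [0,0,0],"twist": 0}
    - {"dp": [0,0,0],"twist": 0}
    - {"dp": [0,0,0],"twist": 0}
    - {"dp": [0,0,0],"twist": 0}
    - {"dp": [0,0,0],"twist": 0}
    - {"dp": [0,0,0],"twist": 0}
    - {"dp": [0,0,-0.6],"twist": 0.5}
    - {"dp": [0,0,-0.9],"twist": 0.5}
    - {"dp": [0,0,-0.9],"twist": 0}
    - {"dp": [0,0,-0.9],"twist": 0}
    - {"dp": [0,0,-0.9],"twist": 0}
  gripper: -1

```text
time_s: 28.95
ee_pos: [0.4093, -0.2182, 0.196]
eef_rot: [-3.141, 0.0, 0.054]
force: [0.1, -0.3, -2.3]
grip_width: 0.0237
grip_force: 35.0
```

```bash
python3 -c "
from h import *
plan((600.5,195.6,195,3.2),(600.5,195.6,38,3.2))
"
```

```text
t 28.9 p [ 409.3 -218.2  196. ] yaw 3.1 w 23.7 F [ 0.1 -0.3 -2.3]
[600.5 195.6 195.    3.2] twist -0.02 dp [  5.35 -10.06   0.03]
[600.5 195.6  38.    3.2] twist 0.0 dp [0.   0.   3.92]
```

>>> step_arm:
  deltas:
    - {"dp": [0.48,-0.91,0],"twist": 0}
    - {"dp": [0.48,-0.91,0],"twist": 0}
    - {"dp": [0.48,-0.91,0],"twist": 0}
    - {"dp": [0.48,-0.91,0],"twist": 0}
    - {"dp": [0.49,-0.91,0],"twist": 0}
    - {"dp": [0.49,-0.91,0],"twist": 0}
    - {"dp": [0.49,-0.92,0],"twist": 0}
    - {"dp": [0.49,-0.92,0],"twist": 0}
    - {"dp": [0.49,-0.92,0],"twist": 0}
    - {"dp": [0.49,-0.92,0],"twist": 0}
    - {"dp": [0.49,-0.92,0],"twist": 0}
    - {"dp": [0,0,0],"twist": 0}

```text
time_s: 30.15
ee_pos: [0.6018, 0.1989, 0.1932]
eef_rot: [-3.141, 0.001, 0.058]
force: [1.0, -1.0, -2.6]
grip_width: 0.0238
grip_force: 35.0
```

>>> step_arm:
  deltas:
    - {"dp": [0,0,0],"twist": 0}

```text
time_s: 30.25
ee_pos: [0.6011, 0.1955, 0.1937]
eef_rot: [3.141, 0.001, 0.056]
force: [0.1, -0.5, -1.2]
grip_width: 0.0238
grip_force: 35.0
```

```bash
python3 -c "
from h import *
plan((600.5,195.6,195,3.2),(600.5,195.6,38,3.2))
"
```

```text
t 30.2 p [601.1 195.5 193.7] yaw 3.2 w 23.8 F [ 0.1 -0.5 -1.2]
[600.5 195.6 195.    3.2] twist -0.0 dp [-0.02 -0.   -0.03]
[600.5 195.6  38.    3.2] twist 0.0 dp [0.   0.   3.92]
```

>>> step_arm:
  deltas:
    - {"dp": [0,0,0.6],"twist": 0}
    - {"dp": [0,0,0.8],"twist": 0}
    - {"dp": [0,0,0.8],"twist": 0}
    - {"dp": [0,0,0.8],"twist": 0}
    - {"dp": [0,0,0.6],"twist": 0}
    - {"dp": [0,0,0.3],"twist": 0}
    - {"dp": [0,0,0],"twist": 0}
    - {"dp": [0,0,0],"twist": 0}

```text
time_s: 31.05
ee_pos: [0.602, 0.1948, 0.04]
eef_rot: [-3.141, -0.002, 0.054]
force: [-0.2, -0.3, -1.0]
grip_width: 0.0236
grip_force: 35.0
```

>>> step_arm:
  deltas:
    - {"dp": [0,0,0],"twist": 0}
    - {"dp": [0,0,0],"twist": 0}
    - {"dp": [0,0,0],"twist": 0}
    - {"dp": [0,0,-0.5],"twist": 0}
    - {"dp": [0,0,-0.8],"twist": 0}
    - {"dp": [0,0,-0.8],"twist": 0}
    - {"dp": [0,0,-0.8],"twist": 0}
    - {"dp": [0,0,-0.8],"twist": 0}
    - {"dp": [0,0,0],"twist": 0}
  gripper: 0.1

```text
time_s: 31.95
ee_pos: [0.6029, 0.1956, 0.192]
eef_rot: [-3.14, -0.008, 0.054]
force: [-0.6, 0.1, -0.2]
grip_width: 0.0511
grip_force: 0.0
```

```bash
python3 -c "
from h import *
plan((476,-88.3,170,-1),(476,-88.3,27,-1))
im,d,c,o=snap('scene');W=cloud(d,c,o)
for k in comps(W,.045,.06,(.33,.65,-.23,.3),10): print(*k)
"
```

```text
t 31.9 p [602.9 195.6 192. ] yaw 3.1 w 51.1 F [-0.6  0.1 -0.2]
[476.  -88.3 170.   -1. ] twist 1.03 dp [-3.05  7.15  0.55]
[476.  -88.3  27.   -1. ] twist 0.0 dp [ 0.   -0.    3.58]
(335, 173) 128 (array([ 357. , -108.4]), array([63.1, 24.1]), 29.8) [0.048  0.0518 0.0548]
(343, 205) 150 (array([475.8, -88.8]), array([66.3, 21.3]), -2.5) [0.0475 0.0512 0.0546]
(299, 216) 22 (array([ 515.8, -219.1]), array([21. ,  3.4]), 87.3) [0.0458 0.0524 0.0586]
(450, 220) 123 (array([536.9, 223.6]), array([151.2,   4.6]), -86.9) [0.0461 0.0525 0.0591]
(422, 228) 25 (array([561.6, 134.4]), array([47.1,  1.9]), 3.0) [0.0479 0.0535 0.0594]
(443, 240) 184 (array([601.5, 192.6]), array([68.7, 25.7]), 4.9) [0.0478 0.0568 0.0596]
(425, 246) 33 (array([617.3, 137.1]), array([62.2,  3.4]), 0.4) [0.0461 0.0528 0.0581]
```

Block placed. Now the second one.

>>> step_arm:
  deltas:
    - {"dp": [0,0,0],"twist": 0.52}
    - {"dp": [0,0,0],"twist": 0.51}
    - {"dp": [-0.38,0.9,0],"twist": 0}
    - {"dp": [-0.38,0.9,0],"twist": 0}
    - {"dp": [-0.38,0.9,0],"twist": 0}
    - {"dp": [-0.38,0.89,0],"twist": 0}
    - {"dp": [-0.38,0.89,0],"twist": 0}
    - {"dp": [-0.38,0.89,0.2],"twist": 0}
    - {"dp": [-0.38,0.89,0.3],"twist": 0}
    - {"dp": [-0.38,0.89,0.3],"twist": 0}
    - {"dp": [0,0,0.8],"twist": 0}
    - {"dp": [0,0,0.7],"twist": 0}
  gripper: 0.3

```text
time_s: 33.2
ee_pos: [0.4739, -0.0896, 0.093]
eef_rot: [-3.141, 0.001, -0.02]
force: [-1.2, 0.7, -0.3]
grip_width: 0.0608
grip_force: 0.0
```

>>> step_arm:
  deltas:
    - {"dp": [0,0,0],"twist": 0}
    - {"dp": [0,0,0],"twist": 0}

```text
time_s: 33.4
ee_pos: [0.4747, -0.0886, 0.0948]
eef_rot: [-3.141, 0.001, -0.017]
force: [-0.2, 0.7, 0.6]
grip_width: 0.0607
grip_force: 0.0
```

```bash
python3 -c "
from h import *
plan((476,-88.5,27,-1))
im,d,c,o=snap('wrist');W=cloud(d,c,o)
for k in comps(W,.045,.06,(.43,.53,-.15,-.05)): print(*k)
"
```

```text
t 33.4 p [474.7 -88.6  94.8] yaw -1.0 w 60.7 F [-0.2  0.7  0.6]
[476.  -88.5  27.   -1. ] twist 0.0 dp [ 0.03 -0.    1.69]
(317, 212) 3152 (array([475.5, -87.1]), array([65.8, 24.1]), -1.8) [0.049  0.0516 0.0528]
```

>>> step_arm:
  deltas:
    - {"dp": [0.02,0,0.6],"twist": 0}
    - {"dp": [0,0,0.6],"twist": 0}
    - {"dp": [0,0,0.3],"twist": 0}
    - {"dp": [0,0,0.2],"twist": 0}
    - {"dp": [0,0,0],"twist": 0}

```text
time_s: 33.95
ee_pos: [0.4757, -0.0887, 0.0267]
eef_rot: [-3.142, 0.0, -0.017]
force: [-0.0, 0.2, 0.1]
grip_width: 0.0612
grip_force: 0.0
```

>>> step_arm:
  deltas:
    - {"dp": [0,0,0],"twist": 0}
    - {"dp": [0,0,0],"twist": 0}
    - {"dp": [0,0,0],"twist": 0}
    - {"dp": [0,0,0],"twist": 0}
    - {"dp": [0,0,0],"twist": 0}
    - {"dp": [0,0,0],"twist": 0}
    - {"dp": [0,0,0],"twist": 0}
    - {"dp": [0,0,-0.6],"twist": -0.5}
    - {"dp": [0,0,-0.9],"twist": -0.5}
    - {"dp": [0,0,-0.9],"twist": 0}
    - {"dp": [0,0,-0.9],"twist": 0}
    - {"dp": [0,0,-0.9],"twist": 0}
  gripper: -1

```text
time_s: 35.15
ee_pos: [0.4752, -0.0887, 0.196]
eef_rot: [-3.141, 0.0, 0.052]
force: [0.9, -0.6, -0.8]
grip_width: 0.0241
grip_force: 35.0
```

>>> step_arm:
  deltas:
    - {"dp": [0,0,-0.2],"twist": 0}
    - {"dp": [0,0,0],"twist": 0}

```text
time_s: 35.35
ee_pos: [0.4758, -0.0888, 0.2031]
eef_rot: [3.141, -0.001, 0.052]
force: [0.4, -0.1, -2.3]
grip_width: 0.0238
grip_force: 35.0
```

```bash
python3 -c "
from h import *
plan((595.5,285.4,200,3.2),(595.5,285.4,38,3.2))
"
```

```text
t 35.4 p [475.8 -88.8 203.1] yaw 3.0 w 23.8 F [ 0.4 -0.1 -2.3]
[595.5 285.4 200.    3.2] twist -0.05 dp [ 3.51 -9.17  0.08]
[595.5 285.4  38.    3.2] twist 0.0 dp [0.   0.   4.05]
```

>>> step_arm:
  deltas:
    - {"dp": [0.42,-0.83,0],"twist": 0}
    - {"dp": [0.42,-0.83,0],"twist": 0}
    - {"dp": [0.42,-0.83,0],"twist": 0}
    - {"dp": [0.42,-0.83,0],"twist": 0}
    - {"dp": [0.42,-0.83,0],"twist": 0}
    - {"dp": [0.35,-0.83,0],"twist": 0}
    - {"dp": [0.35,-0.83,0],"twist": 0}
    - {"dp": [0.3,-0.84,0],"twist": 0}
    - {"dp": [0.21,-0.84,0],"twist": 0}
    - {"dp": [0.1,-0.84,0],"twist": 0}
    - {"dp": [0.1,-0.84,0],"twist": 0}
    - {"dp": [0,0,0.05],"twist": 0}

```text
time_s: 36.55
ee_pos: [0.5956, 0.2882, 0.1974]
eef_rot: [3.141, 0.004, 0.056]
force: [0.5, -0.5, -1.3]
grip_width: 0.0239
grip_force: 35.0
```

>>> step_arm:
  deltas:
    - {"dp": [0,0,0],"twist": 0}
    - {"dp": [0,0,0],"twist": 0}

```text
time_s: 36.75
ee_pos: [0.5965, 0.2839, 0.1992]
eef_rot: [3.141, 0.002, 0.051]
force: [0.2, -0.5, -1.0]
grip_width: 0.0238
grip_force: 35.0
```

```bash
python3 -c "
from h import *
plan((595.5,285.4,38,3.2))
"
```

```text
t 36.8 p [596.5 283.9 199.2] yaw 3.0 w 23.8 F [ 0.2 -0.5 -1. ]
[595.5 285.4  38.    3.2] twist -0.06 dp [-0.02 -0.04  4.03]
```

>>> step_arm:
  deltas:
    - {"dp": [0,0,0.6],"twist": 0}
    - {"dp": [0,0,0.8],"twist": 0}
    - {"dp": [0,0,0.8],"twist": 0}
    - {"dp": [0,0,0.8],"twist": 0}
    - {"dp": [0,0,0.7],"twist": 0}
    - {"dp": [0,0,0.3],"twist": 0}
    - {"dp": [0,0,0],"twist": 0}
    - {"dp": [0,0,0],"twist": 0}

```text
time_s: 37.55
ee_pos: [0.5974, 0.2847, 0.042]
eef_rot: [-3.141, -0.002, 0.052]
force: [1.1, 0.5, -0.5]
grip_width: 0.0236
grip_force: 35.0
```

>>> step_arm:
  deltas:
    - {"dp": [0,0,0],"twist": 0}
    - {"dp": [0,0,0],"twist": 0}
    - {"dp": [0,0,0],"twist": 0}
    - {"dp": [0,0,-0.5],"twist": 0}
    - {"dp": [0,0,-0.8],"twist": 0}
    - {"dp": [0,0,-0.8],"twist": 0}
    - {"dp": [0,0,-0.8],"twist": 0}
    - {"dp": [0,0,-0.8],"twist": 0}
    - {"dp": [0,1,0],"twist": 0}
    - {"dp": [0,1,0],"twist": 0}
    - {"dp": [0,1,0],"twist": 0}
    - {"dp": [0,0,0],"twist": 0}
  gripper: 0.1

```text
time_s: 38.75
ee_pos: [0.6034, 0.161, 0.1894]
eef_rot: [3.141, -0.001, 0.048]
force: [0.9, 0.9, 0.3]
grip_width: 0.052
grip_force: 0.0
```

```bash
python3 -c "
from h import *
plan((708.5,-10,190,-4),(708.5,-10,30,-4))
im,d,c,o=snap('scene','s4');W=cloud(d,c,o)
for k in comps(W,.045,.065,(.33,.65,-.23,.32),10): print(*k)
im,d,c,o=snap('wrist','w4');W=cloud(d,c,o)
P=sel(W,(.04,.052),(.67,.75,-.05,.03));print('handle',len(P), rect(P))
print('box',ringfit(sel(W,(.08,.092),(.48,.70,.10,.36)),[598,239,.06],63,103))
"
```

```text
t 38.8 p [603.4 161.  189.4] yaw 2.8 w 52.0 F [0.9 0.9 0.3]
[708.5 -10.  190.   -4. ] twist 1.69 dp [ 2.92  4.08 -0.01]
[708.5 -10.   30.   -4. ] twist 0.0 dp [ 0. -0.  4.]
(335, 173) 135 (array([ 357.8, -109.1]), array([64.4, 25.1]), 28.2) [0.0462 0.0511 0.055 ]
(468, 208) 11 (array([500.2, 282.2]), array([17.7,  2.1]), -3.1) [0.0474 0.0593 0.0631]
(299, 216) 28 (array([ 516.5, -219.1]), array([21.3,  5.2]), 84.1) [0.0477 0.056  0.0634]
(453, 219) 186 (array([536. , 233.4]), array([171.6,   5.9]), -86.9) [0.0459 0.0555 0.0643]
(424, 238) 73 (array([594.6, 136.1]), array([108.7,   4.2]), 1.7) [0.0453 0.0544 0.0634]
(474, 238) 213 (array([597.6, 282.4]), array([66.9, 25.8]), 3.6) [0.0469 0.057  0.0612]
(444, 241) 208 (array([602.5, 193.3]), array([66.5, 25.6]), 3.3) [0.0482 0.0573 0.0616]
handle 1387 (array([707.5,  -7.8]), array([50. , 23.2]), -2.8)
box (array([598.2, 241.6]), np.float64(3.1), np.float64(1.8))
```

View pics/w4.png

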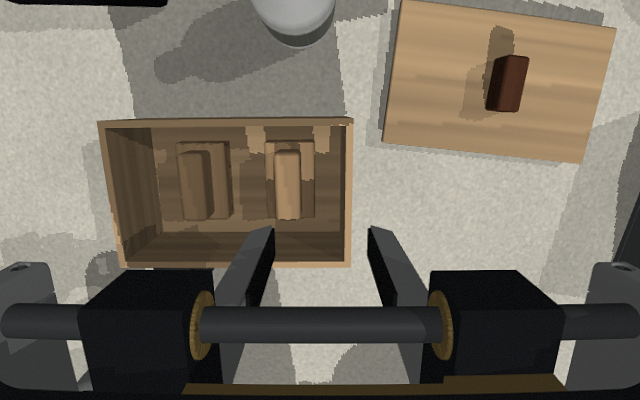

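Both blocks sit flat in the box (pixels (200,185) and (288,182)), and the lid handle is at (508,83). Next is the lid.

>>> step_arm:
  deltas:
    - {"dp": [0,0,0],"twist": 0.75}
    - {"dp": [0,0,0],"twist": 0.75}
    - {"dp": [0.47,0.68,0],"twist": 0}
    - {"dp": [0.47,0.68,0],"twist": 0}
    - {"dp": [0.47,0.68,0],"twist": 0}
    - {"dp": [0.47,0.68,0.2],"twist": 0}
    - {"dp": [0.47,0.68,0.4],"twist": 0}
    - {"dp": [0.47,0.68,0.6],"twist": 0}
    - {"dp": [0,0,0],"twist": 0}
    - {"dp": [0,0,0],"twist": 0}
    - {"dp": [0,0,0],"twist": 0}
  gripper: 0.2
  squeeze: 50

```text
time_s: 39.95
ee_pos: [0.7072, -0.0022, 0.1417]
eef_rot: [-3.141, -0.001, -0.051]
force: [0.2, 0.0, 0.2]
grip_width: 0.0566
grip_force: 0.0
```

```bash
python3 -c "
from h import *
im,d,c,o=snap('wrist');W=cloud(d,c,o)
P=sel(W,(.04,.052),(.67,.75,-.05,.03));print('handle',len(P), rect(P))
P=sel(W,(.014,.022),(.6,.82,-.14,.12));print('plate',len(P),rect(P))
P=P[(P[:,0]<.8)];v=P[np.abs(P[:,1]+.01)<.1]
b=np.round(v[:,1],2); e=np.array([(k,v[b==k,0].min()) for k in np.unique(b)]);print('edge yaw',np.degrees(-np.polyfit(e[:,0],e[:,1],1)[0]))
x,y=708,-8.8
plan((x,y,23,-3.2))
"
```

```text
handle 1487 (array([708. ,  -8.1]), array([49.1, 21.4]), -2.8)
plate 30461 (array([707.9,  -8.3]), array([216.9, 135.5]), 87.1)
edge yaw -3.9901957721493457
t 40.0 p [707.2  -2.2 142. ] yaw -2.9 w 56.6 F [-0.8 -0.2  0.4]
[708.   -8.8  23.   -3.2] twist 0.07 dp [0.03 0.16 2.97]
```

>>> step_arm:
  deltas:
    - {"dp": [0.02,0.15,0.4],"twist": 0}
    - {"dp": [0,0,0.7],"twist": 0}
    - {"dp": [0,0,0.7],"twist": 0}
    - {"dp": [0,0,0.6],"twist": 0}
    - {"dp": [0,0,0.4],"twist": 0}
    - {"dp": [0,0,0.15],"twist": 0}
    - {"dp": [0,0,0],"twist": 0}
    - {"dp": [0,0,0],"twist": 0}

```text
time_s: 40.8
ee_pos: [0.7081, -0.0099, 0.0239]
eef_rot: [3.142, -0.002, -0.052]
force: [-0.4, 0.2, 0.6]
grip_width: 0.0564
grip_force: 0.0
```

>>> step_arm:
  deltas:
    - {"dp": [0,0,0],"twist": 0}
    - {"dp": [0,0,0],"twist": 0}
    - {"dp": [0,0,0],"twist": 0}
    - {"dp": [0,0,0],"twist": 0}
    - {"dp": [0,0,0],"twist": 0}
    - {"dp": [0,0,0],"twist": 0}
    - {"dp": [0,0,0],"twist": 0}
    - {"dp": [0,0,-0.4],"twist": 0}
    - {"dp": [0,0,-0.6],"twist": 0}
    - {"dp": [0,0,-0.6],"twist": 0}
    - {"dp": [0,0,-0.6],"twist": 0}
    - {"dp": [0,0,-0.6],"twist": 0}
  gripper: -1

```text
time_s: 42.0
ee_pos: [0.7073, -0.01, 0.1366]
eef_rot: [3.141, -0.0, -0.053]
force: [-0.2, -0.4, -1.8]
grip_width: 0.0216
grip_force: 50.0
```

>>> step_arm:
  deltas:
    - {"dp": [0,0,-0.5],"twist": -0.75}
    - {"dp": [0,0,-0.4],"twist": -0.75}
    - {"dp": [0,0,0],"twist": 0}
    - {"dp": [0,0,0],"twist": 0}

```text
time_s: 42.4
ee_pos: [0.7073, -0.01, 0.1705]
eef_rot: [3.142, 0.0, 0.051]
force: [0.1, 0.5, -1.9]
grip_width: 0.0214
grip_force: 50.0
```

```bash
python3 -c "
from h import *
plan((598,240.8,170,3.2))
im,d,c,o=snap('scene');W=cloud(d,c,o)
P=sel(W,(.11,.2),(.55,.85,-.14,.2));
for k in comps(W,.1,.2,(.6,.85,-.15,.16)): print(*k)
for k in comps(W,.16,.25,(.4,.52,.2,.4)): print(*k)
"
```

```text
t 42.4 p [707.3 -10.  170.5] yaw 2.9 w 21.4 F [ 0.1  0.5 -1.9]
[598.  240.8 170.    3.2] twist -0.07 dp [-2.38 -6.41  0.01]
(379, 266) 3273 (array([708.1, -11.2]), array([218.1, 136.2]), -87.7) [0.1627 0.1659 0.1832]
(410, 240) 36 (array([660.1,  70.1]), array([32.3,  8.5]), 87.2) [0.1637 0.166  0.1691]
(484, 179) 169 (array([481.5, 299.1]), array([52.4, 32.5]), -86.2) [0.1632 0.1836 0.1907]
```

>>> step_arm:
  deltas:
    - {"dp": [-0.4,0,0],"twist": -0.07}
    - {"dp": [-0.7,-0.05,0],"twist": 0}
    - {"dp": [-0.7,-0.05,0],"twist": 0}
    - {"dp": [-0.6,-0.04,0],"twist": 0}
    - {"dp": [-0.32,-0.3,0],"twist": 0}
    - {"dp": [0.04,-0.7,0],"twist": 0}
    - {"dp": [0.04,-0.7,0],"twist": 0}
    - {"dp": [0.04,-0.7,0],"twist": 0}
    - {"dp": [0.04,-0.7,0],"twist": 0}
    - {"dp": [0.04,-0.7,0],"twist": 0}
    - {"dp": [0.04,-0.7,0],"twist": 0}
    - {"dp": [0.04,-0.7,0],"twist": 0}

```text
time_s: 43.65
ee_pos: [0.5973, 0.1989, 0.1695]
eef_rot: [3.141, 0.002, 0.056]
force: [0.3, -0.4, -3.0]
grip_width: 0.0213
grip_force: 50.0
```

>>> step_arm:
  deltas:
    - {"dp": [0.04,-0.6,0],"twist": 0}
    - {"dp": [0.02,-0.47,0],"twist": 0}
    - {"dp": [0,0,0],"twist": 0}
    - {"dp": [0,0,0],"twist": 0}
    - {"dp": [0,0,0],"twist": 0}

```text
time_s: 44.15
ee_pos: [0.5979, 0.2398, 0.1704]
eef_rot: [3.141, 0.0, 0.056]
force: [-0.2, -0.5, -2.7]
grip_width: 0.0213
grip_force: 50.0
```

```bash
python3 -c "
from h import *
plan((598,240.8,170,3.2),(598,240.8,100,3.2))
for n in ['scene','top']:
    im,d,c,o=snap(n,n+'5');W=cloud(d,c,o)
    P=sel(W,(.157,.175),(.51,.68,.11,.36)); print(n,'lid',len(P),rect(P),np.median(P[:,2]), 'box',ringfit(sel(W,(.08,.092),(.48,.70,.10,.36)),[598,239,.06],63,103))
    P=sel(W,(.155,.25),(.43,.52,.2,.4));print('clamp',len(P),np.median(P,0))
"
```

```text
t 44.1 p [597.9 239.8 170.4] yaw 3.2 w 21.3 F [-0.2 -0.5 -2.7]
[598.  240.8 170.    3.2] twist 0.0 dp [ 0.   -0.02  0.01]
[598.  240.8 100.    3.2] twist 0.0 dp [0.   0.   1.75]
scene lid 2774 (array([598.8, 238.7]), array([219.4, 136.8]), -87.4) 0.16552340686382117 box (array([598.1, 240.8]), np.float64(2.7), np.float64(1.8))
clamp 30 [0.47494266 0.27814151 0.18678863]
top lid 706 (array([598.2, 229.7]), array([201.9, 134.3]), -86.2) 0.16567039640787817 box (array([599.4, 238.9]), np.float64(3.2), np.float64(1.7))
clamp 0 [nan nan nan]
  return _methods._mean(a, axis=axis, dtype=dtype,
  ret = um.true_divide(
```

View pics/scene5.png

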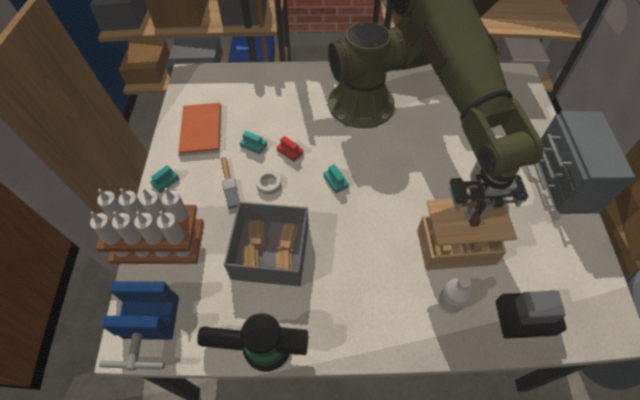

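The picture shows the lid held over the box at (470,220), four offcuts in the crate at (270,240), and a clear bench. I shift 2 mm in +y and lower.

>>> step_arm:
  deltas:
    - {"dp": [-0.01,-0.04,0],"twist": 0}
    - {"dp": [0,0,0.4],"twist": 0}
    - {"dp": [0,0,0.4],"twist": 0}
    - {"dp": [0,0,0.4],"twist": 0}
    - {"dp": [0,0,0.15],"twist": 0}
    - {"dp": [0,0,0.1],"twist": 0}
    - {"dp": [0,0,0],"twist": 0}
    - {"dp": [0,0,0],"twist": 0}

```text
time_s: 45.05
ee_pos: [0.5976, 0.2424, 0.1135]
eef_rot: [-3.141, -0.001, 0.057]
force: [-1.0, 0.4, -2.3]
grip_width: 0.0219
grip_force: 50.0
```

>>> step_arm:
  deltas:
    - {"dp": [0,0,0.1],"twist": 0}
    - {"dp": [0,0,0.1],"twist": 0}
    - {"dp": [0,0,0.1],"twist": 0}
    - {"dp": [0,0,0],"twist": 0}
    - {"dp": [0,0,0],"twist": 0}

```text
time_s: 45.55
ee_pos: [0.5973, 0.2423, 0.1005]
eef_rot: [3.142, 0.0, 0.057]
force: [-0.4, 0.4, -3.3]
grip_width: 0.0217
grip_force: 50.0
```

Plug has entered without contact force; go down the last 1–2 mm, release, rise.

>>> step_arm:
  deltas:
    - {"dp": [0,0,0.05],"twist": 0}
    - {"dp": [0,0,0],"twist": 0}

```text
time_s: 45.75
ee_pos: [0.5972, 0.2423, 0.0985]
eef_rot: [3.142, 0.0, 0.057]
force: [-0.3, 1.2, -2.4]
grip_width: 0.0213
grip_force: 50.0
```

>>> step_arm:
  deltas:
    - {"dp": [0,0,0],"twist": 0}
    - {"dp": [0,0,0],"twist": 0}
    - {"dp": [0,0,0],"twist": 0}
    - {"dp": [0,0,0],"twist": 0}
    - {"dp": [0,0,-0.4],"twist": 0}
    - {"dp": [0,0,-0.8],"twist": 0}
    - {"dp": [0,0,-0.8],"twist": 0}
    - {"dp": [0,0,-0.8],"twist": 0}
    - {"dp": [0,1,0],"twist": 0}
    - {"dp": [0,1,0],"twist": 0}
    - {"dp": [0,1,0],"twist": 0}
    - {"dp": [0,0.5,0],"twist": 0}
  gripper: 0.1

```text
time_s: 46.95
ee_pos: [0.6054, 0.0998, 0.2122]
eef_rot: [3.141, -0.001, 0.055]
force: [0.7, 0.7, 0.4]
grip_width: 0.0516
grip_force: 0.0
```

```bash
python3 -c "
from h import *
plan()
for n in ['scene','top']:
    im,d,c,o=snap(n,n+'6');W=cloud(d,c,o)
    P=sel(W,(.085,.1),(.51,.68,.11,.36)); print(n,'lid',len(P),rect(P),np.median(P[:,2]),np.percentile(P[:,2],[5,95]))
    A=np.c_[P[:,:2]-P[:,:2].mean(0),np.ones(len(P))]; print('tilt deg',np.degrees(np.linalg.lstsq(A,P[:,2],rcond=None)[0][:2]))
    P=sel(W,(.17,.25),(.43,.52,.2,.4));print('grip',len(P),np.median(P,0),P.min(0),P.max(0))
"
```

```text
t 47.0 p [605.4  99.8 212.2] yaw 3.2 w 51.6 F [0.7 0.7 0.4]
scene lid 3152 (array([589.6, 240.3]), array([218.3, 153.7]), -87.1) 0.09305603913819871 [0.08950517 0.09649999]
tilt deg [-0.43774813 -0.11807673]
grip 130 [0.47652298 0.29824555 0.1859769 ] [0.46382964 0.27379921 0.17000966] [0.49276733 0.32368463 0.19286591]
top lid 913 (array([590.7, 238.5]), array([216.2, 148.1]), -86.3) 0.09249881993460751 [0.08672851 0.09812082]
tilt deg [-0.16503873 -0.19813342]
grip 72 [0.47332206 0.29448899 0.18694764] [0.46570186 0.27022142 0.17122909] [0.49614601 0.31965331 0.1982501 ]
```

The lid is seated (plate top at 93 mm, tilt under 0.5°). Now the clamp: shut the fingers and go round to its robot side.

>>> step_arm:
  deltas:
    - {"dp": [0,0,-0.6],"twist": 0}
    - {"dp": [0,0,-0.5],"twist": 0}
    - {"dp": [-0.45,-0.58,0],"twist": 0}
    - {"dp": [-0.45,-0.58,0],"twist": 0}
    - {"dp": [-0.45,-0.58,0],"twist": 0}
    - {"dp": [-0.45,-0.58,0],"twist": 0}
    - {"dp": [-0.46,-0.58,0],"twist": 0}
    - {"dp": [-0.46,-0.58,0],"twist": 0}
    - {"dp": [-0.46,-0.58,0],"twist": 0}
    - {"dp": [-0.46,-0.58,0],"twist": 0}
    - {"dp": [-0.46,-0.58,0],"twist": 0}
    - {"dp": [0,0,0],"twist": 0}
  gripper: -1

```text
time_s: 48.25
ee_pos: [0.4276, 0.3043, 0.2558]
eef_rot: [-3.14, -0.001, 0.061]
force: [-0.3, -0.1, 0.5]
grip_width: 0.0007
grip_force: 0.0
```

>>> step_arm:
  deltas:
    - {"dp": [0,0,0.6],"twist": 0}
    - {"dp": [0,0,0.8],"twist": 0}
    - {"dp": [0,0,0.8],"twist": 0}
    - {"dp": [0,0,0],"twist": 0}
    - {"dp": [0,0,0],"twist": 0}

```text
time_s: 48.75
ee_pos: [0.4301, 0.3019, 0.1679]
eef_rot: [-3.141, -0.0, 0.057]
force: [0.4, 0.6, 1.1]
grip_width: 0.0006
grip_force: 0.0
```

```bash
python3 -c "
from h import *
plan((430,299,165,3.2))
im,d,c,o=snap('scene','s7');W=cloud(d,c,o)
cv2.imwrite('pics/c7.png',cv2.resize(im[130:290,400:560,::-1],None,fx=3.7,fy=3.7,interpolation=cv2.INTER_CUBIC))
"
```

```text
t 48.8 p [430.1 301.9 167.9] yaw 3.3 w 0.6 F [0.4 0.6 1.1]
[430.  299.  165.    3.2] twist 0.02 dp [-0.01  0.07  0.07]
```

View pics/c7.png

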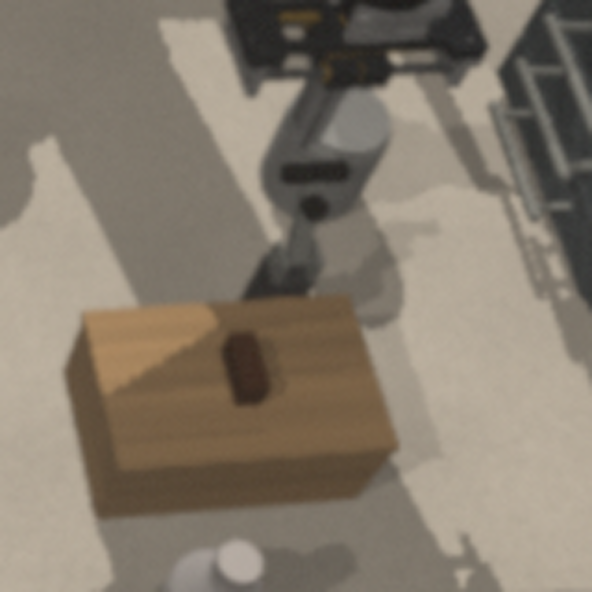

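The crop shows the lid squarely on the box, the clamp's dark grip bar at (315,172), and the shut fingers behind it at (330,70). Push +x.

>>> step_arm:
  deltas:
    - {"dp": [0.3,0,0],"twist": 0}
    - {"dp": [0.3,0.03,0],"twist": 0}
    - {"dp": [0.25,0,0],"twist": 0}
    - {"dp": [0.25,0,0],"twist": 0}
    - {"dp": [0.25,0,0],"twist": 0}
    - {"dp": [0.25,0,0],"twist": 0}
    - {"dp": [0.25,0,0],"twist": 0}
    - {"dp": [0,0,0],"twist": 0}

```text
time_s: 49.6
ee_pos: [0.5047, 0.3045, 0.1662]
eef_rot: [3.141, 0.0, 0.057]
force: [-0.0, -0.4, -0.3]
grip_width: 0.0005
grip_force: 0.0
```

```bash
python3 -c "
from h import *
plan((521,301,168,3.2))
im,d,c,o=snap('scene');W=cloud(d,c,o)
for z in np.arange(.11,.21,.01):
    P=sel(W,(z-.005,z+.005),(.43,.60,.265,.335)); 
    if len(P): print(round(z,2),len(P),np.percentile(P[:,0],[2,50,98]).round(3))
"
```

```text
t 49.6 p [504.7 304.5 166.2] yaw 3.2 w 0.5 F [-0.  -0.4 -0.3]
[521.  301.  168.    3.2] twist 0.01 dp [ 0.4   0.11 -0.04]
0.11 28 [0.493 0.51  0.516]
0.12 35 [0.492 0.507 0.515]
0.13 11 [0.503 0.514 0.517]
0.14 8 [0.509 0.516 0.519]
0.15 9 [0.514 0.52  0.532]
0.16 17 [0.524 0.532 0.536]
0.17 12 [0.526 0.53  0.537]
0.18 37 [0.499 0.516 0.536]
0.19 124 [0.5   0.527 0.536]
0.2 25 [0.498 0.512 0.516]
```

>>> step_arm:
  deltas:
    - {"dp": [0.25,0.05,0],"twist": 0}
    - {"dp": [0.25,0.05,0],"twist": 0}
    - {"dp": [0.25,0,0],"twist": 0}
    - {"dp": [0,0,0],"twist": 0}
    - {"dp": [-0.3,0,-0.2],"twist": 0}
    - {"dp": [-0.2,0,-0.6],"twist": 0}
    - {"dp": [0,0,-0.6],"twist": 0}
    - {"dp": [0,0,0],"twist": 0}

```text
time_s: 50.45
ee_pos: [0.5148, 0.3018, 0.2263]
eef_rot: [-3.139, -0.006, 0.057]
force: [-0.2, 0.0, 0.2]
grip_width: 0.0003
grip_force: 0.0
```

```bash
python3 -c "
from h import *
plan()
for n in ['scene','top']:
  im,d,c,o=snap(n);W=cloud(d,c,o)
  for z in np.arange(.13,.21,.01):
    P=sel(W,(z-.005,z+.005),(.47,.60,.265,.335)); 
    if len(P): print(round(z,2),len(P),np.percentile(P[:,0],[2,50,98]).round(3),np.percentile(P[:,1],[2,98]).round(3))
"
```

```text
t 50.5 p [514.8 301.8 226.3] yaw 3.3 w 0.3 F [-0.2  0.   0.2]
0.13 12 [0.51  0.519 0.526] [0.293 0.305]
0.14 9 [0.521 0.524 0.544] [0.294 0.309]
0.15 10 [0.531 0.55  0.552] [0.295 0.31 ]
0.16 3 [0.536 0.537 0.54 ] [0.299 0.305]
0.17 55 [0.548 0.558 0.562] [0.279 0.329]
0.18 39 [0.549 0.556 0.562] [0.282 0.326]
0.13 1 [0.525 0.525 0.525] [0.297 0.297]
0.14 6 [0.524 0.526 0.528] [0.296 0.306]
0.15 11 [0.528 0.535 0.549] [0.292 0.303]
0.16 14 [0.531 0.541 0.549] [0.292 0.308]
0.17 9 [0.544 0.548 0.551] [0.295 0.309]
0.18 3 [0.55  0.551 0.551] [0.29  0.311]
```

>>> step_arm:
  deltas:
    - {"dp": [0.5,0,0],"twist": 0}
    - {"dp": [0.5,0,0.3],"twist": 0}
    - {"dp": [0.02,0,0.6],"twist": 0}
    - {"dp": [0.11,0,0.28],"twist": 0}
    - {"dp": [0.11,0,0.28],"twist": 0}
    - {"dp": [0.1,0,0.15],"twist": 0}
    - {"dp": [0.1,0,0.14],"twist": 0}
    - {"dp": [0.08,0,0.16],"twist": 0}
    - {"dp": [0.07,0,0.16],"twist": 0}
    - {"dp": [0.05,0,0.17],"twist": 0}
    - {"dp": [0.04,0,0.17],"twist": 0}
    - {"dp": [0.02,0,0.15],"twist": 0}

```text
time_s: 51.75
ee_pos: [0.5816, 0.3051, 0.1194]
eef_rot: [3.141, 0.001, 0.057]
force: [0.7, 1.0, 0.4]
grip_width: 0.0002
grip_force: 0.6
```

>>> step_arm:
  deltas:
    - {"dp": [0,0,0.1],"twist": 0}
    - {"dp": [0,0,0],"twist": 0}
    - {"dp": [0,0,0],"twist": 0}

```text
time_s: 52.05
ee_pos: [0.5814, 0.3051, 0.116]
eef_rot: [3.141, 0.001, 0.057]
force: [1.0, -0.2, 0.8]
grip_width: 0.0003
grip_force: 0.0
```

>>> step_arm:
  deltas:
    - {"dp": [0,0,0.03],"twist": 0}
    - {"dp": [0,0,0.03],"twist": 0}
    - {"dp": [0,0,0],"twist": 0}

```text
time_s: 52.35
ee_pos: [0.5818, 0.3052, 0.1152]
eef_rot: [-3.141, -0.001, 0.057]
force: [-5.7, -3.8, 10.2]
grip_width: -0.0
grip_force: 5.1
```

```bash
python3 -c "
from h import *
plan()
for n in ['scene']:
  im,d,c,o=snap(n,'s8');W=cloud(d,c,o)
  for z in np.arange(.10,.17,.006):
    P=sel(W,(z-.003,z+.003),(.47,.60,.265,.345)); 
    if len(P): print(round(z,3),len(P),np.percentile(P[:,0],[2,50,98]).round(3),np.percentile(P[:,1],[2,98]).round(3))
cv2.imwrite('pics/c8.png',cv2.resize(im[130:290,400:560,::-1],None,fx=3.7,fy=3.7,interpolation=cv2.INTER_CUBIC))
"
```

```text
t 52.4 p [581.8 305.2 115.2] yaw 3.3 w -0.0 F [-5.7 -3.8 10.2]
0.1 19 [0.534 0.56  0.598] [0.267 0.31 ]
0.106 33 [0.545 0.587 0.591] [0.28  0.325]
0.112 68 [0.545 0.582 0.59 ] [0.28  0.327]
0.118 27 [0.494 0.513 0.589] [0.292 0.328]
0.124 7 [0.574 0.589 0.59 ] [0.292 0.314]
0.13 18 [0.571 0.588 0.591] [0.293 0.315]
0.136 14 [0.574 0.588 0.591] [0.293 0.315]
0.142 15 [0.573 0.589 0.591] [0.292 0.313]
0.148 12 [0.575 0.589 0.592] [0.292 0.314]
0.154 19 [0.572 0.588 0.592] [0.291 0.316]
0.16 9 [0.587 0.589 0.592] [0.291 0.308]
0.166 15 [0.583 0.589 0.59 ] [0.289 0.316]
```

View pics/c8.png

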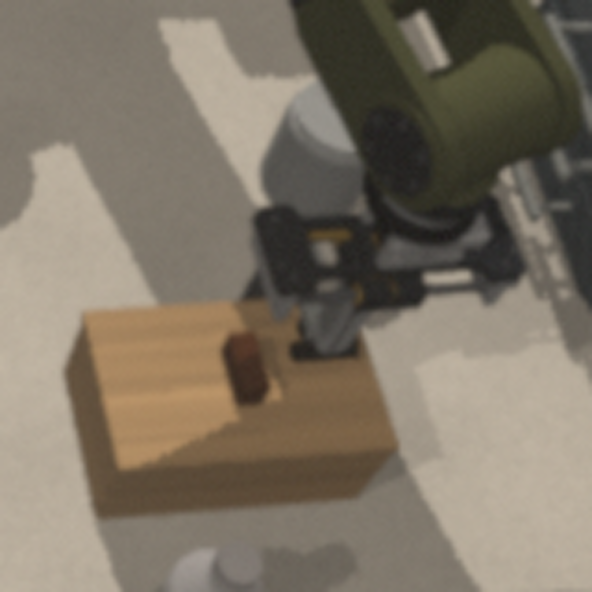

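The grip lies level on the lid at (325,350) in the crop, and the 10 N reaction shows the foot is down. Retreat and check.

>>> step_arm:
  deltas:
    - {"dp": [0,0,-0.3],"twist": 0}
    - {"dp": [0,0,-0.7],"twist": 0}
    - {"dp": [0,0,-0.9],"twist": 0}
    - {"dp": [0,0,-0.9],"twist": 0}
    - {"dp": [0,0,-0.9],"twist": 0}
    - {"dp": [-0.3,0.9,0],"twist": 0}
    - {"dp": [-0.3,0.9,0],"twist": 0}
    - {"dp": [-0.3,0.9,0],"twist": 0}
    - {"dp": [-0.3,0.9,0],"twist": 0}
    - {"dp": [-0.3,0.9,0],"twist": 0}
    - {"dp": [-0.3,0.9,0],"twist": 0}
    - {"dp": [0,0,0],"twist": 0}

```text
time_s: 53.6
ee_pos: [0.5215, 0.0823, 0.2629]
eef_rot: [3.141, -0.001, 0.054]
force: [0.1, 0.0, -0.8]
grip_width: 0.0003
grip_force: 0.0
```

```bash
python3 -c "
from h import *
plan()
im,d,c,o=snap('scene','s9');W=cloud(d,c,o)
for z in np.arange(.10,.17,.006):
    P=sel(W,(z-.003,z+.003),(.47,.62,.265,.345)); 
    if len(P): print(round(z,3),len(P),np.percentile(P[:,0],[2,50,98]).round(3),np.percentile(P[:,1],[2,98]).round(3))
P=sel(W,(.088,.098),(.54,.68,.11,.36)); print('lid',len(P),rect(P),np.median(P[:,2]))
"
```

```text
t 53.6 p [521.5  82.3 262.9] yaw 3.1 w 0.3 F [ 0.1  0.  -0.8]
0.1 40 [0.503 0.561 0.61 ] [0.271 0.343]
0.106 42 [0.492 0.539 0.591] [0.281 0.325]
0.112 192 [0.495 0.552 0.589] [0.281 0.328]
0.118 87 [0.492 0.534 0.588] [0.282 0.32 ]
0.124 5 [0.498 0.507 0.514] [0.287 0.317]
lid 2663 (array([603. , 241.3]), array([220.8, 130.1]), -88.8) 0.09306850589373838
```

View pics/s9.png

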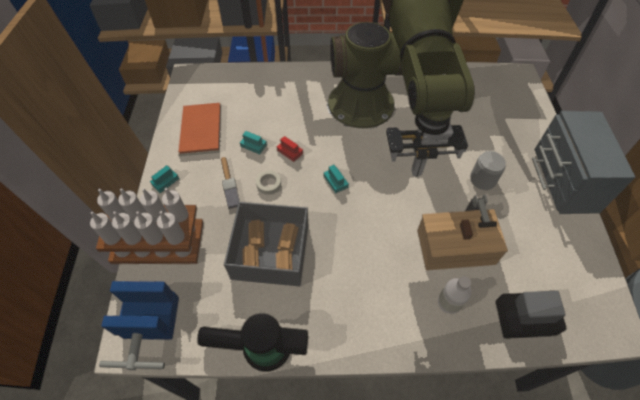

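The clamp lies level on the seated lid at (485,215), all four offcuts are in the crate at (270,245), and the other things are where they were.

```bash
python3 -c "
from station import ctrl
print(ctrl.hand_in())"
```

```text
the job is handed in; nothing more can be done
None
```

Job handed in: both sanding blocks found on the bench are in the kit box, all four offcuts are in the grey crate, the lid is seated flat, and the clamp's foot is down on it.

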